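# Close and lock a mortar cube into its drop-front carrier

### The job

Pack the loose mortar test cube for transport: stand it in the square pocket of the blue carrier and let go, then swing the carrier's open flap up past vertical and lower it gently onto the black-headed post - carry it all the way down, never let it drop shut. Then take the wooden tamper bar and, with its flat side lying along the yellow lock cap, press the cap fully home through the bar (not with the fingers), lay the bar flat back on the worktop and leave the jar, the beaker and the calibration bar where they are.

Things in the scene. Friction and masses are not known exactly. Their poses are not given: they have to be found in the camera images.
- carrier: Blue carrier fixed to the worktop, base plate 12 mm thick, x -20 to +190 mm, y -110 to +110 mm. Origin: on the worktop under the middle of the flap's hinge line, which is 30 mm up. x points level from the hinge across the pocket to the post, y runs along the hinge, z up. Two stop rods with rubber balls (x -37, y +-80 mm, 64 mm high) carry the open flap.
- pocket (a point): Centre of the square pocket's floor, at x 66 mm, y 0 of the carrier, 12 mm above the worktop; axes as the carrier. Inside 61 x 61 mm, sides along the carrier's axes, surrounded by a rim 5 mm thick and only 6 mm high.
- post_top (a point): Centre of the top of the post's black head, 36 mm (x) by 50 mm (y), at carrier x 156 mm, y 0, 180 mm above the worktop; axes as the carrier. The blue post below is 40 mm wide. The flap's tab comes to rest on it.
- flap (a joint): Flap angle, rad. 0 = closed, leaning 0.698 (40 degrees) past vertical towards carrier +x; 0.698 = upright; 1.45 = fully open (start), leaning to -x. Free edge at carrier x = 0.2 sin(0.698 - q), z = 0.03 + 0.2 cos(0.698 - q), m. Aluminium, 4 mm thick, 196 mm wide, 0.28 kg. Hinge almost free: it falls to the side it leans to, so it must be held back while it is lowered.
- edge_a (a point): On the flap's free edge at carrier y = +75 mm, middle of a red sleeve 11 mm thick, 50 mm long: a good place to push, or to straddle the edge between open fingers. Axes as the carrier when closed; they turn with the flap. In mid-edge a tab 44 mm wide sticks out 45 mm: level to +x when closed, upward beyond the edge when open.
- edge_b (a point): The same on the other side of the tab, at carrier y = -75 mm.
- lock_top (a point): Centre of the top of the yellow lock cap (16 mm in x by 40 mm in y) on the flap's tab; with the flap closed it points straight up, lies at carrier x 155 mm, y 0, and is 202 mm above the worktop (16 mm above the tab) before it is pressed.
- lock (a joint): How far the lock cap is pressed in, m: 0 = out (start), 0.008 = home. It moves against about 8 N and stays where it is left.
- cube_mid (a point): Centre of the loose grey-brown mortar cube, 51 mm a side, about 0.27 kg; axes square to its sides, z up.
- tamper_mid (a point): Centre of the plain wooden tamper bar, 150 mm (its y axis) x 25 mm (x) x 13 mm (z, up), 0.3 kg, lying flat on the worktop.
- gold_jar: Bystander: squat jar with a brass-coloured lid, 60 mm wide, 69 mm high; origin under its centre.
- beaker: Bystander: empty glass beaker, 81 mm wide, 125 mm high; origin under its centre.
- calibration_rod: Bystander: pale calibration bar, 48 mm thick, 100 mm long, lying; origin on its underside at the middle.
Not all that is in view belongs to the job. Leave any pink, purple or red look-alike of the part that bears cube_mid alone.

How it is judged:
On the way, in this order (a step that is already met when the one before it is completed fails the run):
1. the cube stands in the pocket, let go, while the flap is still open (horizontal distance between cube_mid and pocket below 0.009 m and z of cube_mid in the frame of pocket below 0.029 m and contact force between the fingers and cube below 0.5 N and value of joint flap above 1.3 rad), for 0.2 s.
2. the flap has been lowered onto the post (value of joint flap below 0.04 rad), for 0.2 s.
3. the lock cap is pressed home by the tamper bar lying along it (value of joint lock above 0.0068 m and contact force between tamper and lock above 2 N and angle between the y axis of tamper_mid and the y axis of lock_top, either way round below 0.25 rad and angle between the z axis of tamper_mid and the z axis of lock_top, either way round below 0.15 rad), for 0.1 s.
At the end, for the whole second after the job is handed in: The cube stands in the pocket (centre within 9 mm of the pocket's, resting on its floor), the flap is closed on the post (angle under 0.04 rad), the lock cap is pressed at least 6.5 of its 8 mm, the tamper bar lies flat and still on the worktop (horizontal distance between cube_mid and pocket below 0.009 m and z of cube_mid in the frame of pocket below 0.029 m and value of joint flap below 0.04 rad and value of joint lock above 0.0065 m and height (world z) of tamper_mid between 0 and 0.012 m and angle between tamper_mid's own z axis and vertical below 0.1 rad and linear speed of each of tamper, cube below 0.02 m/s); the robot touches nothing.
It fails at once if the flap drops shut: it closes faster than 2.2 rad/s (velocity of joint flap below -2.2 rad/s).
It fails at once if the fingers push the lock cap with more than 4 N (contact force between the fingers and lock above 4 N).
It fails at once if the jar is moved more than 30 mm (distance of gold_jar from where it was at the start of the episode above 0.03 m).
It fails at once if the beaker is moved more than 30 mm (distance of beaker from where it was at the start of the episode above 0.03 m).
It fails at once if the calibration bar is moved more than 30 mm (distance of calibration_rod from where it was at the start of the episode above 0.03 m).
It also fails if it takes over 72 s, if anything falls off the work surface, if the arm or the gripper's body presses on something with over 40 N, if the wrist force passes 120 N, or if a joint passes its speed limit or range.

### The arm

A 6-joint arm with a two-finger parallel gripper is mounted at the origin on a cart in front of the work surface, level with it; the furniture and walls round the work are solid. World frame = base frame: x ahead of the robot, y to its left, z up, the work surface at z = 0. Lengths are in m, angles in rad, forces in N, time in s.
With the tool pointing down it reaches from about 0.25 to 0.725 m from the base axis. Payload 9.7 kg.
Tool frame: the origin (TCP) lies between the finger pads; the fingertips stand 8 mm ahead of it and the grasp point (between the pads) lies 11 mm behind it; z points along the fingers, x is the direction in which the jaws open and shut, and the axes are right-handed (so a half turn about z gives the same grasp; the last joint's range is limited). The gripper opens to 85 mm and grips with 20 to 120 N. Pads are 22 mm wide; open, the fingers measure 114 mm over their backs; the gripper's body (76 mm by 85 mm) begins 54 mm behind the grasp point. The pads swing forward as they close: fully open they stand 13 mm farther back than shut.
Start: joints at [1.205, 0.087, 0.176, 1.66, 0, 1.571], TCP at [0.197, 0.514, 0.239] pointing down, gripper open.
Joint ranges: [-3.13, 3.13], [-0.85, 1.81], [-1.15, 1.24], [-2.2, 2.28], [-1.44, 1.52], [-3.14, 3.14]. Speed limits (rad/s): [2.22, 2.22, 2.57, 3.14, 3.14, 3.14].

### API

Orientations are given as a unit quaternion [w, x, y, z].
In Python, from plant import robot gives the robot as it stands.
- The arm moves only by the tool apply_moves, never from a script. Its argument "commands" is a list of rows, each a list of 6 numbers: the shift along the tool's x, y, z in m, then the turn, a rotation vector about the tool's x, y, z in rad. A call has 1 to 10 rows; each row shifts and turns the commanded pose from where the row before left it, along the tool's axes as they then stand; what a row does not reach is not made up. A row lasts 1/12 s, in which the tool goes at most 41.7 mm and 7.16 degrees, less where a joint would pass 70% of its speed; a pose out of reach is approached as far as the arm can. A call is refused whole if a number of a shift passes 0.0417 or a number of a turn 0.125, either way. A call with a gripper value outside its range is refused whole. "claw" is the finger opening in m, from 0 to 0.0854, set as the call begins (left out, the last holds). The fingers move at their own pace and stop on an object; "force" is the grip in N (left out, the last holds). Time passes only in rows, so rows that do not move let the fingers close. It gives the time, the measured TCP pose, the force and the opening at its end, in the units of the state.
- robot.get_state(): the state, without advancing time (a new reading comes with each control period).
- robot.snapshot(name): name is "scene" or "top"; returns (picture, depth): 400x640x3 uint8, red, green, blue; 400x640 float32, m along the optical axis (not along the pixel's ray), 0 where there is no reading.
- robot.camera_info(name): a dict with "fx", "fy", "cx", "cy" (pixels), "extrinsics" (4x4, takes a point from camera to world coordinates). Camera axes: x right, y up, looking along -z (the intrinsics and any distortion apply to the point x, -y, -z); pixel columns grow to the right and rows downward; lengths in m; the calibration is good to about 2 mm. A picture is of the moment at which its call begins. camera_info takes no time and is no camera call.
- robot.job_done(): hands the job in, once; it reports no verdict.
The state is a dict: "clock": time; "q": joint angles; "joint_vel": joint speeds; "joint_torque": joint torques, N m; "eef_pos": TCP position; "tcp_rot": TCP orientation; "wrist_force": force on the tool from outside, world axes, zero at the start; "wrist_torque": the same for the moment, N m; "gripper_width": opening from 0.0 (shut) to 1.0 (fully open).
Only numpy, scipy, OpenCV 4.12 (cv2) and the standard library are available. Lean on these libraries where they do the work, as an engineer would, in place of code of your own. Each camera call takes 0.05 s, during which the arm holds its last target.

## Working session

There is one attempt and no reset: what is moved stays moved. The work goes in short steps, Python scripts to look and compute and a tool call to move; the robot and the scene stay as the last step left them, time stands still between calls to the robot, and variables do not carry over. Pictures are saved under pics/ and viewed, and the job is handed in when it is done.

Besides the shell and the picture viewer there is one more tool, called by a JSON object that holds its "fn" and its "kwargs". apply_moves: Moves the arm, as the interface text tells. Its arguments: {"type":"object","properties":{"commands":{"type":"array","items":{"type":"array","items":{"type":"number"}}},"claw":{"type":"number"},"force":{"type":"number"}},"required":["commands"]}

```bash
ls; mkdir -p pics; python3 - <<'E'
from plant import robot
import cv2,numpy as np
print(robot.get_state())
for n in("scene","top"):
    p,d=robot.snapshot(n); cv2.imwrite(f"pics/{n}0.png",p[...,::-1]); np.savez(f"pics/{n}0.npz",p=p,d=d); print(robot.camera_info(n))
E
```

```text
pics
{'clock': 0.0, 'q': array([1.20501928e+00, 8.74534454e-02, 1.75104951e-01, 1.65979419e+00,
       2.62200982e-05, 1.57082740e+00]), 'joint_vel': array([ 2.52634592e-04, -1.34190553e-03, -5.44909716e-04,  6.91354036e-05,
        5.30212527e-04, -4.48629710e-04]), 'joint_torque': array([ 4.20483586e-03, -5.20382953e+01,  4.64804649e+01,  1.62023969e-02,
       -4.06908640e-07, -6.05798078e-06]), 'eef_pos': array([0.19663343, 0.5134063 , 0.23857173]), 'tcp_rot': array([ 3.70706830e-04,  8.23924591e-01,  5.66699051e-01, -5.62068337e-04]), 'wrist_force': array([ 0.29873188, -0.29140596,  0.52674413]), 'wrist_torque': array([ 0.0026017 , -0.0489716 ,  0.00933185]), 'gripper_width': 0.999952806392891}
{'fx': 415.26759583179614, 'fy': 415.26759583179614, 'cx': 313.47215388600813, 'cy': 199.22732993031084, 'extrinsics': array([[-0.97887056, -0.1279948 ,  0.15946707,  0.80364357],
       [ 0.20405573, -0.5611886 ,  0.80214002,  0.98035752],
       [-0.01317865,  0.81773142,  0.57544908,  0.8271651 ],
       [ 0.        ,  0.        ,  0.        ,  1.        ]])}
{'fx': 410.96298928120535, 'fy': 410.96298928120535, 'cx': 320.52128503512665, 'cy': 196.97704462937924, 'extrinsics': array([[ 0.01186632,  0.9898222 , -0.14181398,  0.41544976],
       [-0.99992765,  0.01146708, -0.00363216,  0.02155353],
       [-0.001969  ,  0.14184683,  0.98988666,  1.22416861],
       [ 0.        ,  0.        ,  0.        ,  1.        ]])}
```

View pics/scene0.png

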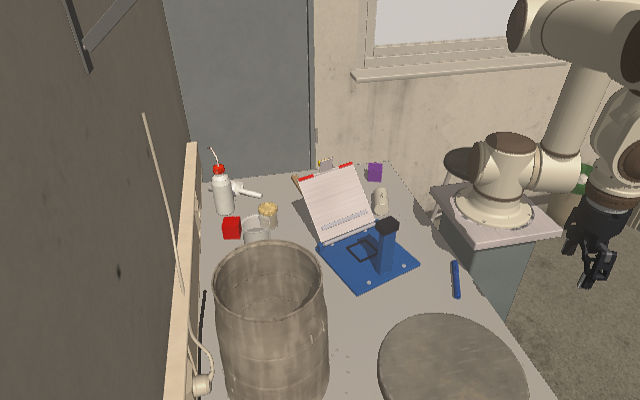

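View pics/top0.png

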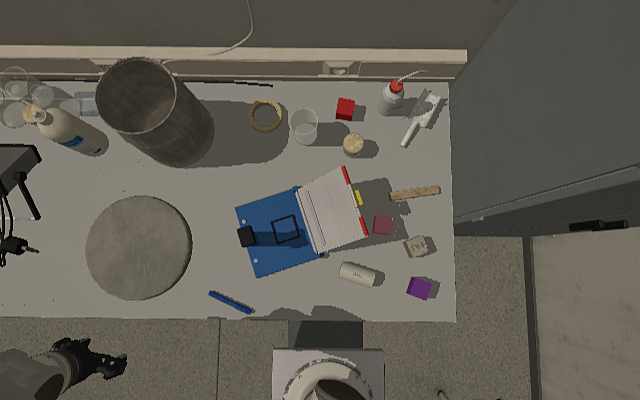

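The top view shows the carrier at (290,230), with its flap leaning right. There are four candidates for the cube: red (345,109), pink (383,225), purple (419,288) and grey-brown (416,245). Only the last fits the description. The tamper is at (415,193), and I'll enlarge to confirm.

```bash
cat > h.py <<'E'
import numpy as np,cv2
from plant import robot
def load(n): 
    z=np.load(f"pics/{n}.npz"); return z['p'],z['d']
def pt(cam,u,v,d=None,z=None):
    c=robot.camera_info(cam);E=c['extrinsics']
    r=np.array([(u-c['cx'])/c['fx'],-(v-c['cy'])/c['fy'],-1.])
    if d is not None: return E[:3,:3]@(r*d)+E[:3,3]
    w=E[:3,:3]@r; return E[:3,3]+w*(z-E[2,3])/w[2]
def cloud(cam,d):
    c=robot.camera_info(cam);E=c['extrinsics'];v,u=np.mgrid[:400,:640]
    r=np.stack([(u-c['cx'])/c['fx'],-(v-c['cy'])/c['fy'],-np.ones(u.shape)],-1)*d[...,None]
    return r@E[:3,:3].T+E[:3,3]
def proj(cam,P):
    c=robot.camera_info(cam);E=c['extrinsics'];q=E[:3,:3].T@(np.asarray(P)-E[:3,3])
    return c['cx']+c['fx']*q[0]/-q[2], c['cy']-c['fy']*q[1]/-q[2]
def crop(cam,p,u0,u1,v0,v1,s,name):
    cv2.imwrite(f"pics/{name}.png",cv2.resize(p[v0:v1,u0:u1,::-1],None,fx=s,fy=s,interpolation=cv2.INTER_CUBIC))
E
python3 - <<'E'
from h import *
p,d=load("top0")
crop("top",p,375,455,170,270,6,"c1")
crop("top",p,225,375,160,285,5,"c2")
P=cloud("top",d)
np.set_printoptions(precision=4,suppress=True)
for u,v in [(416,245),(415,193),(383,225),(419,288),(345,109),(353,144),(305,120),(358,273),(247,236),(415,215)]: print(u,v,P[v,u])
E
```

```text
416 245 [ 0.4491 -0.2464  0.0512]
415 193 [ 0.6047 -0.2561  0.0098]
383 225 [ 0.505  -0.154   0.0476]
419 288 [ 0.3295 -0.2533  0.0466]
345 109 [ 0.8496 -0.0439  0.0487]
353 144 [ 0.7368 -0.0663  0.0692]
305 120 [0.8234 0.0759 0.0217]
358 273 [ 0.3687 -0.0826  0.0435]
247 236 [0.463  0.2104 0.1803]
415 215 [ 0.54   -0.2578 -0.0036]
```

View pics/c1.png

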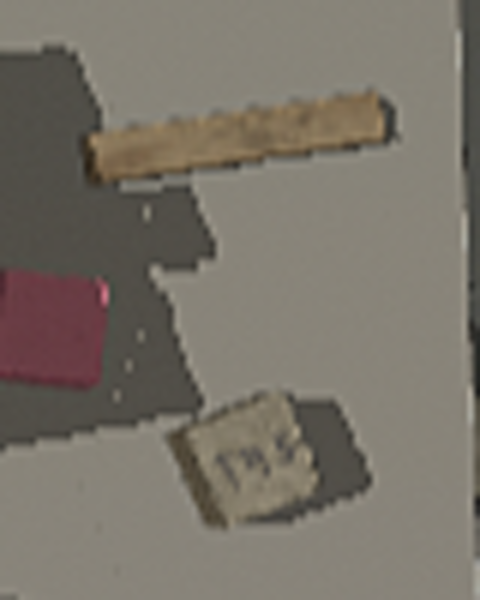

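View pics/c2.png

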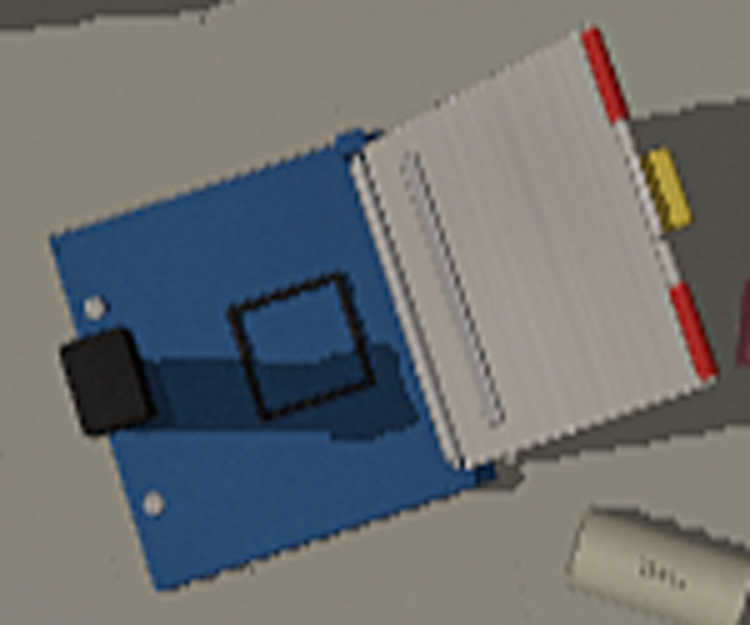

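```bash
cat > fit.py <<'E'
from h import *
np.set_printoptions(precision=4,suppress=True)
p,d=load("top0")
f=lambda u,v:(225+(u+.5)/5-.5,160+(v+.5)/5-.5)
C=[]; W=[]
a=lambda cx,cy,uv,z:(C.append((cx,cy)),W.append(pt("top",*f(*uv),z=z)[:2]))
a(.19,-.11,(50,235),.012);a(.19,.11,(157,590),.012)
for s in(0,):
    a(.066+.0355,-.0355,(229,308),.018);a(.066-.0355,-.0355,(343,272),.018);a(.066-.0355,.0355,(376,382),.018);a(.066+.0355,.0355,(263,420),.018)
    a(.174,-.025,(60,348),.18);a(.138,-.025,(128,327),.18);a(.138,.025,(157,412),.18);a(.174,.025,(92,435),.18)
C=np.array(C);W=np.array(W)
for sgn in (1,-1):
    Cs=C*[1,sgn]
    A=Cs-Cs.mean(0);B=W-W.mean(0)
    th=np.arctan2((A[:,0]*B[:,1]-A[:,1]*B[:,0]).sum(),(A*B).sum())
    R=np.array([[np.cos(th),-np.sin(th)],[np.sin(th),np.cos(th)]]);t=W.mean(0)-R@Cs.mean(0)
    r=W-(Cs@R.T+t); print(sgn,th,t,np.abs(r).max()*1e3); print(r*1e3)
    if sgn==1 or np.abs(r).max()<.01: R_,t_=R,t
P=cloud("top",d)
def rect(u0,u1,v0,v1,z0,z1):
    S=P[v0:v1,u0:u1].reshape(-1,3);S=S[(S[:,2]>z0)&(S[:,2]<z1)]
    return cv2.minAreaRect((S[:,:2]*1000).astype(np.float32)),len(S),np.median(S[:,2])
print("cube",rect(400,440,230,262,.044,.06)); print("tamper",rect(385,445,180,210,.006,.03))
print("pink",rect(370,398,212,238,.04,.06)); print("rod",rect(335,380,258,290,.04,.06)); print("jar",rect(335,370,128,160,.06,.08))
E
python3 fit.py
```

```text
1 1.900989445976234 [0.5147 0.0654] 2.6523133363430262
[[ 0.0805  0.1592]
 [ 1.7592  0.8185]
 [-0.8268 -0.3649]
 [-1.8042  0.1969]
 [ 0.9636  2.5312]
 [ 1.1069  0.8983]
 [-2.0508 -0.5717]
 [-2.6523 -0.6739]
 [ 1.8415 -0.682 ]
 [ 1.5824 -2.3115]]
-1 1.8348492983405702 [0.5067 0.0629] 212.48213960974616
[[ 206.3295   63.3099]
 [-212.4821  -64.7794]
 [  68.6248   20.9002]
 [  72.1368   22.8367]
 [ -60.7992  -16.3797]
 [ -65.1452  -19.3872]
 [  42.7477   13.145 ]
 [  44.4225   13.7398]
 [ -46.6497  -15.5294]
 [ -49.1851  -17.8558]]
cube (((447.846435546875, -249.3153839111328), (50.10651779174805, 51.10416030883789), 23.174558639526367), 318, np.float64(0.050424543374820274))
tamper (((594.4197998046875, -255.08587646484375), (62.94012451171875, 166.2697296142578), 12.420479774475098), 432, np.float64(0.013350807887437588))
pink (((509.1883239746094, -154.21888732910156), (50.261085510253906, 50.89674377441406), 84.15116882324219), 318, np.float64(0.05036195955222478))
rod (((366.9920959472656, -79.37911987304688), (99.6675033569336, 40.729549407958984), 72.51449584960938), 461, np.float64(0.04602088582948238))
jar (((741.440673828125, -66.34538269042969), (58.28507614135742, 58.371978759765625), 88.40878295898438), 341, np.float64(0.06919440570252844))
```

The enlarged crop confirms the grey-brown cube (pixel 416,245; top z 0.050, 50 mm sides). The fit puts the carrier at (0.515, 0.065) with yaw 1.90, residual under 3 mm. Next I'll cross-check against the scene camera and fit the tamper by colour.

```bash
cat >> h.py <<'E'
from scipy.spatial.transform import Rotation as Ro
TH=1.901;O=np.array([.5147,.0654])
def c2w(x,y,z):
    c,s=np.cos(TH),np.sin(TH); return np.array([O[0]+c*x-s*y,O[1]+s*x+c*y,z])
def down(yaw,tilt=0.,axis=None):
    x=np.array([np.cos(yaw),np.sin(yaw),0]);z=np.array([0,0,-1.])
    return np.stack([x,np.cross(z,x),z],1)
def cur():
    s=robot.get_state();q=s['tcp_rot'];return s['eef_pos'],Ro.from_quat([q[1],q[2],q[3],q[0]]).as_matrix()
def plan(target,Rt,N,start=None):
    p,R=start if start is not None else cur()
    rv=Ro.from_matrix(R.T@Rt).as_rotvec()/N
    M=sum(R@Ro.from_rotvec(rv*k).as_matrix() for k in range(N))
    s=np.linalg.solve(M,np.asarray(target)-p)
    print(N,"rows of",np.round(s,4).tolist()+np.round(rv,4).tolist())
E
python3 - <<'E'
from h import *
np.set_printoptions(precision=4,suppress=True)
p,d=load("top0")
hsv=cv2.cvtColor(p,cv2.COLOR_RGB2HSV)
m=(hsv[...,1]>70)&(hsv[...,0]<25)&(hsv[...,2]>90); m[:, :387]=0;m[:,445:]=0;m[:180]=0;m[205:]=0
v,u=np.nonzero(m); r=cv2.minAreaRect(np.stack([u,v],1).astype(np.float32)); print(r,len(u))
b=cv2.boxPoints(r); B=np.array([pt("top",*q,z=.013) for q in b]);print(B,B.mean(0))
sp,sd=load("scene0")
img=sp[...,::-1].copy()
for P in [(.174,-.025,.18),(.138,-.025,.18),(.138,.025,.18),(.174,.025,.18),(.1015,-.0355,.018),(.0305,-.0355,.018),(.0305,.0355,.018),(.1015,.0355,.018),(.19,-.11,.012),(.19,.11,.012)]:
    uu,vv=proj("scene",c2w(*P)); img=cv2.circle(img,(int(round(uu)),int(round(vv))),1,(0,255,0),-1)
for y in (.05,.1,-.05,-.1,):
    uu,vv=proj("scene",c2w(-.1366,y,.176)); img=cv2.circle(img,(int(round(uu)),int(round(vv))),1,(0,255,0),-1)
cv2.imwrite("pics/chk.png",cv2.resize(img[140:310,280:440],None,fx=4.5,fy=3.5))
print("pocket",c2w(.066,0,.012))
plan([.448,-.249,.24],down(np.radians(23.2)),27)
E
```

```text
((414.22552490234375, 192.5221405029297), (8.133450508117676, 48.36105728149414), 81.57302856445312) 392
[[ 0.6062 -0.1801  0.013 ]
 [ 0.6293 -0.3232  0.013 ]
 [ 0.605  -0.3261  0.013 ]
 [ 0.582  -0.1833  0.013 ]] [ 0.6056 -0.2532  0.013 ]
pocket [0.4933 0.1278 0.012 ]
27 rows of [-0.0147, 0.0268, -0.0, 0.0, 0.0, 0.0296]
```

View pics/chk.png

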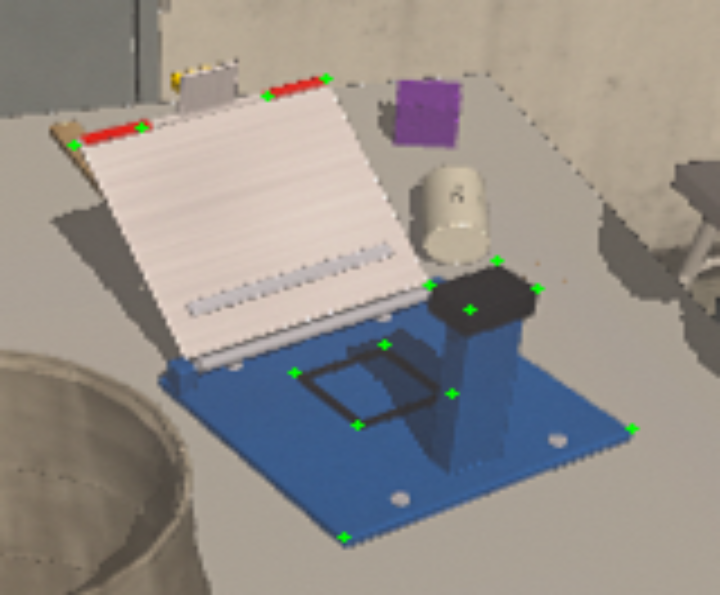

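Projections agree in both cameras to about 1 px. Now moving above the cube.

{"fn": "apply_moves", "kwargs": {"commands": [[-0.0147,0.0268,0,0,0,0.0296],[-0.0147,0.0268,0,0,0,0.0296],[-0.0147,0.0268,0,0,0,0.0296],[-0.0147,0.0268,0,0,0,0.0296],[-0.0147,0.0268,0,0,0,0.0296],[-0.0147,0.0268,0,0,0,0.0296],[-0.0147,0.0268,0,0,0,0.0296],[-0.0147,0.0268,0,0,0,0.0296],[-0.0147,0.0268,0,0,0,0.0296],[-0.0147,0.0268,0,0,0,0.0296]], "claw": 0.0854, "force": 40}}

```text
clock: 0.93
eef_pos: [0.3615, 0.2558, 0.239]
tcp_rot: [0.0, 0.899, 0.438, -0.0]
wrist_force: [0.3, -0.1, 0.3]
gripper_width: 1.004
```

{"fn": "apply_moves", "kwargs": {"commands": [[-0.0147,0.0268,0,0,0,0.0296],[-0.0147,0.0268,0,0,0,0.0296],[-0.0147,0.0268,0,0,0,0.0296],[-0.0147,0.0268,0,0,0,0.0296],[-0.0147,0.0268,0,0,0,0.0296],[-0.0147,0.0268,0,0,0,0.0296],[-0.0147,0.0268,0,0,0,0.0296],[-0.0147,0.0268,0,0,0,0.0296],[-0.0147,0.0268,0,0,0,0.0296],[-0.0147,0.0268,0,0,0,0.0296]]}}

```text
clock: 1.77
eef_pos: [0.4435, -0.0375, 0.239]
tcp_rot: [-0.0, 0.954, 0.301, -0.0]
wrist_force: [0.9, 0.7, 0.1]
gripper_width: 1.0
```

{"fn": "apply_moves", "kwargs": {"commands": [[-0.0147,0.0268,0,0,0,0.0296],[-0.0147,0.0268,0,0,0,0.0296],[-0.0147,0.0268,0,0,0,0.0296],[-0.0147,0.0268,0,0,0,0.0296],[-0.0147,0.0268,0,0,0,0.0296],[-0.0147,0.0268,0,0,0,0.0296],[-0.0147,0.0268,0,0,0,0.0296],[0,0,0,0,0,0],[0,0,0,0,0,0]]}}

```text
clock: 2.52
eef_pos: [0.4479, -0.2506, 0.2385]
tcp_rot: [-0.001, 0.98, 0.2, -0.001]
wrist_force: [-0.4, 1.1, -0.3]
gripper_width: 0.999
```

```bash
python3 - <<'E'
from h import *
np.set_printoptions(precision=4,suppress=True)
s=robot.get_state();print(s['clock'],s['q'],s['eef_pos'],s['wrist_force']);print(cur()[1])
plan([.448,-.249,.10],down(np.radians(23.2)),4)
E
```

```text
2.5167 [-0.5102 -0.      0.0844  1.6568  0.0001  0.6573] [ 0.4479 -0.2506  0.2385] [-0.3968  1.1129 -0.2849]
[[ 0.9198  0.3924 -0.0013]
 [ 0.3924 -0.9198  0.0008]
 [-0.0009 -0.0013 -1.    ]]
4 rows of [0.0002, -0.0003, 0.0346, -0.0003, 0.0002, -0.0004]
```

{"fn": "apply_moves", "kwargs": {"commands": [[0,-0.0015,0.039,0,0,0],[0,0,0.039,0,0,0],[0,0,0.039,0,0,0],[0,0,0.035,0,0,0],[0,0,0.029,0,0,0],[0,0,0.0275,0,0,0],[0,0,0,0,0,0],[0,0,0,0,0,0]]}}

```text
clock: 3.18
eef_pos: [0.4471, -0.2469, 0.0303]
tcp_rot: [-0.001, 0.979, 0.202, -0.001]
wrist_force: [1.5, -0.2, 1.2]
gripper_width: 1.002
```

{"fn": "apply_moves", "kwargs": {"commands": [[0,0,0,0,0,0],[0,0,0,0,0,0],[0,0,0,0,0,0],[0,0,0,0,0,0],[0,0,0,0,0,0],[0,0,0,0,0,0],[0,0,0,0,0,0]], "claw": 0.03, "force": 40}}

```text
clock: 3.77
eef_pos: [0.4488, -0.2487, 0.033]
tcp_rot: [0.001, 0.979, 0.202, 0.001]
wrist_force: [-0.9, 0.9, 7.1]
gripper_width: 0.586
```

```bash
python3 - <<'E'
from h import *
np.set_printoptions(precision=4,suppress=True)
s=robot.get_state();print(s['clock'],s['eef_pos'],s['wrist_force'],s['gripper_width']);print(cur()[1])
p,R=cur();
yaw=TH+np.pi/2-np.pi
print(yaw)
plan([p[0],p[1],.10],R,3)
plan([*c2w(.066,0,0)[:2],.10],down(yaw),14,([p[0],p[1],.10],R))
E
```

```text
3.7667 [ 0.4488 -0.2487  0.033 ] [-0.901   0.9366  7.0865] 0.5856124203661668
[[ 0.9188  0.3948  0.0028]
 [ 0.3948 -0.9188 -0.0015]
 [ 0.002   0.0025 -1.    ]]
0.33020367320510324
3 rows of [0.0, 0.0001, -0.0223, 0.0, 0.0, 0.0]
14 rows of [0.0127, -0.0239, -0.0, 0.0002, -0.0002, 0.0054]
```

{"fn": "apply_moves", "kwargs": {"commands": [[0,0,-0.03,0,0,0],[0,0,-0.041,0,0,0],[0,0,-0.041,0,0,0],[0,0,-0.041,0,0,0],[0,0,-0.041,0,0,0],[0,0,-0.041,0,0,0],[0,0,-0.03,0,0,0]]}}

```text
clock: 4.35
eef_pos: [0.4476, -0.2481, 0.3004]
tcp_rot: [0.001, 0.979, 0.201, 0.002]
wrist_force: [0.6, -0.3, -1.9]
gripper_width: 0.587
```

{"fn": "apply_moves", "kwargs": {"commands": [[0.0127,-0.0239,0,0,0,0.0054],[0.0127,-0.0239,0,0,0,0.0054],[0.0127,-0.0239,0,0,0,0.0054],[0.0127,-0.0239,0,0,0,0.0054],[0.0127,-0.0239,0,0,0,0.0054],[0.0127,-0.0239,0,0,0,0.0054],[0.0127,-0.0239,0,0,0,0.0054],[0.0127,-0.0239,0,0,0,0.0054]]}}

```text
clock: 5.02
eef_pos: [0.4695, -0.0315, 0.2966]
tcp_rot: [0.0, 0.984, 0.18, 0.001]
wrist_force: [0.7, -0.4, -3.5]
gripper_width: 0.585
```

{"fn": "apply_moves", "kwargs": {"commands": [[0.0127,-0.0239,0,0,0,0.0054],[0.0127,-0.0239,0,0,0,0.0054],[0.0127,-0.0239,0,0,0,0.0054],[0.0127,-0.0239,0,0,0,0.0054],[0.0127,-0.0239,0,0,0,0.0054],[0.0127,-0.0239,0,0,0,0.0054],[0,0,0,0,0,0],[0,0,0,0,0,0],[0,0,0,0,0,0]]}}

```text
clock: 5.77
eef_pos: [0.4921, 0.1279, 0.2962]
tcp_rot: [0.0, 0.986, 0.165, 0.0]
wrist_force: [-0.4, 0.0, -3.0]
gripper_width: 0.59
```

```bash
python3 - <<'E'
from h import *
np.set_printoptions(precision=4,suppress=True)
s=robot.get_state();print(s['clock'],s['q'],s['eef_pos'],s['wrist_force'],s['gripper_width']);print(cur()[1])
plan([*c2w(.066,0,0)[:2],.12],down(TH-np.pi/2),5)
p,d=robot.snapshot("top");np.savez("pics/top1.npz",p=p,d=d);crop("top",p,225,400,130,285,4,"t1")
p,d=robot.snapshot("scene");np.savez("pics/scene1.npz",p=p,d=d);crop("scene",p,280,480,90,290,3,"s1")
E
```

```text
5.7667 [ 0.2543  0.0162  0.2142  1.7685 -0.0002  1.4944] [0.4921 0.1279 0.2962] [-0.3703  0.0114 -2.9555] 0.5896641025992776
[[ 0.9458  0.3247  0.0003]
 [ 0.3247 -0.9458 -0.0001]
 [ 0.0003  0.0002 -1.    ]]
5 rows of [0.0002, 0.0001, 0.0352, 0.0, -0.0001, 0.0001]
```

View pics/s1.png

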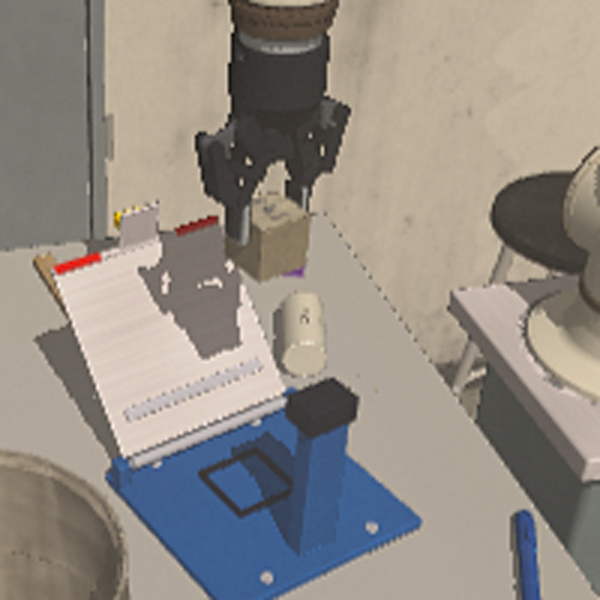

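{"fn": "apply_moves", "kwargs": {"commands": [[0.001,0,0.034,0,0,0],[0,0,0.04,0,0,0],[0,0,0.04,0,0,0],[0,0,0.04,0,0,0],[0,0,0.04,0,0,0],[0,0,0.026,0,0,0],[0,0,0.016,0,0,0],[0,0,0,0,0,0],[0,0,0,0,0,0]]}}

```text
clock: 6.62
eef_pos: [0.4929, 0.1275, 0.0599]
tcp_rot: [0.0, 0.986, 0.164, -0.0]
wrist_force: [0.1, 0.4, -2.4]
gripper_width: 0.583
```

```bash
python3 - <<'E'
from h import *
np.set_printoptions(precision=4,suppress=True)
s=robot.get_state();print(s['clock'],s['eef_pos'],s['wrist_force'],s['gripper_width'])
p,d=robot.snapshot("scene");np.savez("pics/scene2.npz",p=p,d=d);crop("scene",p,320,420,190,290,6,"s2")
E
```

```text
6.6167 [0.4929 0.1275 0.0599] [ 0.1389  0.3967 -2.448 ] 0.58341409019999
```

View pics/s2.png

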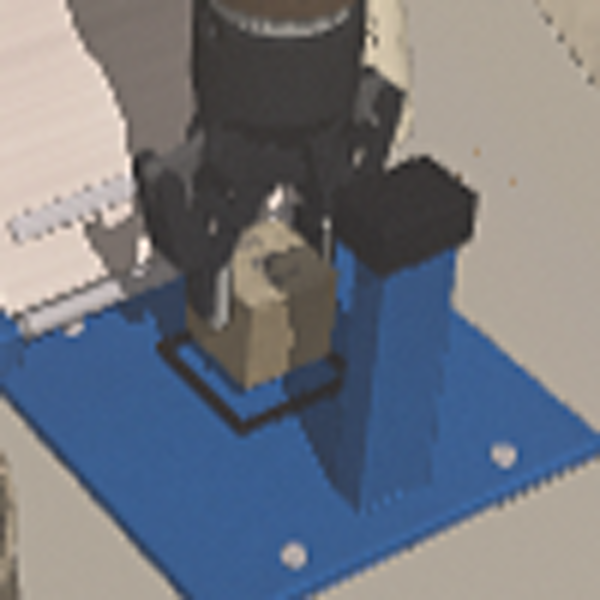

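```bash
python3 - <<'E'
from h import *
g=lambda u,v:((u-320+.5)*6-.5,(v-190+.5)*6-.5)
for z in(.024,.028,.032):
  print(z,[np.round(g(*proj("scene",c2w(.066+a,b,z)))) for a,b in((-.0255,-.0255),(.0255,-.0255),(.0255,.0255))],[np.round(g(*proj("scene",c2w(.066+a,b,z+.051)))) for a,b in((-.0255,-.0255),(.0255,-.0255),(.0255,.0255))])
E
```

```text
0.024 [array([182., 335.]), array([244., 397.]), array([331., 359.])] [array([186., 254.]), array([250., 314.]), array([339., 277.])]
0.028 [array([182., 329.]), array([245., 391.]), array([332., 352.])] [array([186., 247.]), array([250., 308.]), array([340., 270.])]
0.032 [array([182., 323.]), array([245., 384.]), array([332., 346.])] [array([186., 240.]), array([251., 301.]), array([340., 263.])]
```

The cube corners at (187,325), (247,390) and (332,355) match the prediction to about 1 mm, with its bottom at z≈0.028. Lowering 16 mm and releasing.

{"fn": "apply_moves", "kwargs": {"commands": [[0,0,0.006,0,0,0],[0,0,0.005,0,0,0],[0,0,0.004,0,0,0],[0,0,0.001,0,0,0],[0,0,0,0,0,0],[0,0,0,0,0,0]]}}

```text
clock: 7.17
eef_pos: [0.4937, 0.1285, 0.0448]
tcp_rot: [0.0, 0.986, 0.164, 0.001]
wrist_force: [-2.0, -0.2, 5.6]
gripper_width: 0.584
```

{"fn": "apply_moves", "kwargs": {"commands": [[0,0,0,0,0,0],[0,0,0,0,0,0],[0,0,0,0,0,0],[0,0,0,0,0,0],[0,0,0,0,0,0]], "claw": 0.0854}}

```text
clock: 7.58
eef_pos: [0.4932, 0.1284, 0.0437]
tcp_rot: [-0.0, 0.986, 0.164, -0.0]
wrist_force: [0.7, -0.8, -0.3]
gripper_width: 0.998
```

{"fn": "apply_moves", "kwargs": {"commands": [[0,0,-0.02,0,0,0],[0,0,-0.04,0,0,0],[0,0,-0.04,0,0,0],[0,0,-0.04,0,0,0],[0,0,-0.04,0,0,0],[0,0,-0.04,0,0,0],[0,0,-0.035,0,0,0],[0,0,0,0,0,0]]}}

```text
clock: 8.25
eef_pos: [0.4943, 0.1287, 0.3061]
tcp_rot: [-0.0, 0.986, 0.164, 0.005]
wrist_force: [1.8, 0.7, 0.9]
gripper_width: 1.002
```

```bash
cat > flap.py <<'E'
from h import *
# tool jaw axis along carrier x : yaw TH (tool x = +carrier x) or TH-pi
def edge(q,y=.075,dr=0): 
    a=.698-q; return c2w((.2+dr)*np.sin(a),y,.03+(.2+dr)*np.cos(a))
E
python3 - <<'E'
from flap import *
np.set_printoptions(precision=4,suppress=True)
s=robot.get_state();print(s['clock'],s['q'],s['eef_pos'],s['wrist_force'],s['gripper_width'])
p,d=robot.snapshot("scene");np.savez("pics/scene3.npz",p=p,d=d);crop("scene",p,290,450,130,290,5,"s3")
p,d=robot.snapshot("top");np.savez("pics/top3.npz",p=p,d=d)
e=edge(1.45);print("edge_a",e,"end",edge(0),TH)
for N,y in((12,TH),(14,TH-np.pi)):plan([e[0],e[1],.30],down(y),N)
E
```

```text
8.25 [0.2547 0.0191 0.2368 1.779  0.     1.4952] [0.4943 0.1287 0.3061] [1.7598 0.7254 0.9229] 1.0018995832364541
edge_a [ 0.488  -0.0882  0.1761] end [0.4021 0.1627 0.1832] 1.901
12 rows of [-0.0177, 0.0095, -0.0, 0.0002, -0.0002, -0.1309]
14 rows of [0.0063, 0.016, 0.0, -0.0001, -0.0002, 0.1122]
```

View pics/s3.png

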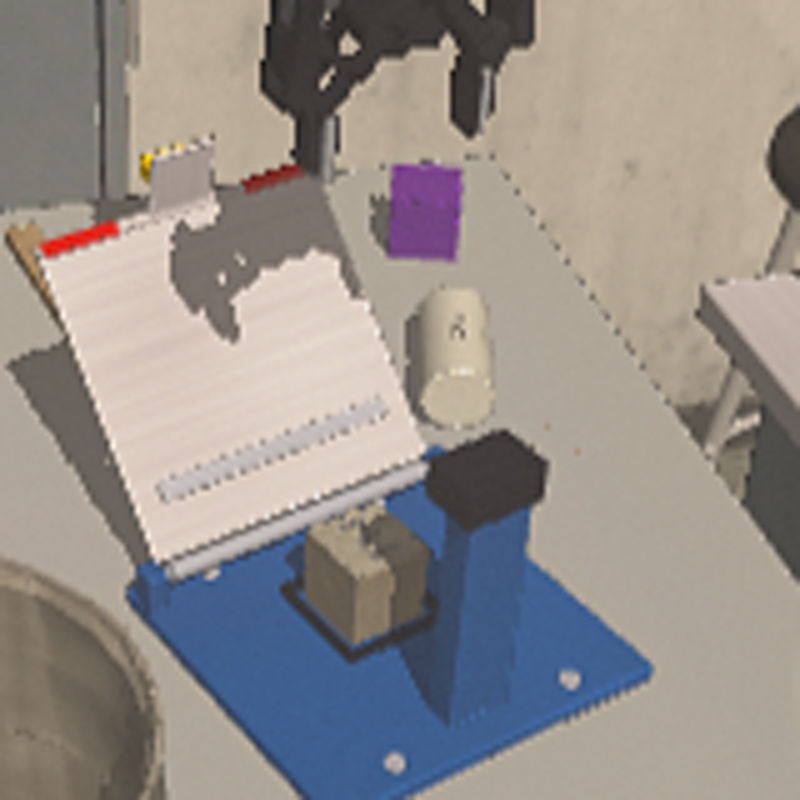

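The cube stands inside the rim, around (365,580) in the crop. Next is the flap: turn the jaws along carrier x, with the fingers at 32 mm.

{"fn": "apply_moves", "kwargs": {"commands": [[0,0,0,0,0,-0.12],[0,0,0,0,0,-0.12],[0,0,0,0,0,-0.12],[0,0,0,0,0,-0.12],[0,0,0,0,0,-0.12],[0,0,0,0,0,-0.12],[0,0,0,0,0,-0.12],[0,0,0,0,0,-0.12],[0,0,0,0,0,-0.12],[0,0,0,0,0,-0.12]], "claw": 0.032}}

```text
clock: 9.18
eef_pos: [0.4928, 0.1283, 0.2969]
tcp_rot: [-0.001, 0.719, 0.695, -0.001]
wrist_force: [-0.2, -0.1, -0.0]
gripper_width: 0.377
```

{"fn": "apply_moves", "kwargs": {"commands": [[0,0,0,0,0,-0.12],[0,0,0,0,0,-0.12],[0,0,0,0,0,-0.12],[0,0,0,0,0,0]]}}

```text
clock: 9.52
eef_pos: [0.4928, 0.1283, 0.2971]
tcp_rot: [-0.001, 0.583, 0.812, -0.001]
wrist_force: [-0.4, -0.2, -0.5]
gripper_width: 0.375
```

```bash
cat >> flap.py <<'E'
def toolR(t):
    xc=c2w(1,0,0)-c2w(0,0,0);yc=c2w(0,1,0)-c2w(0,0,0);zc=np.array([0,0,1.])
    z=-(np.sin(t)*xc+np.cos(t)*zc);y=-yc;return np.stack([np.cross(y,z),y,z],1)
def tgt(q,k=.5,d=.004,y=.075,shift=0):
    R=toolR(k*(.698-q)); return edge(q,y)+R[:,2]*d+R[:,0]*shift,R
E
python3 - <<'E'
from flap import *
np.set_printoptions(precision=4,suppress=True)
s=robot.get_state();print(s['clock'],s['q'],s['eef_pos'],s['gripper_width'])
p,R=tgt(1.45,d=-.08);print(p);plan(p,R,9)
d_=np.load("pics/top3.npz");P=cloud("top",d_['d']);im=d_['p']
hsv=cv2.cvtColor(im,cv2.COLOR_RGB2HSV);m=((hsv[...,0]<6)|(hsv[...,0]>174))&(hsv[...,1]>180)&(hsv[...,2]>70)
n,l,st,c=cv2.connectedComponentsWithStats(m.astype(np.uint8))
for i in range(1,n):
  if st[i,4]>15: print(st[i],c[i],np.median(P[l==i],0))
print(edge(1.45),edge(1.45,-.075))
E
```

```text
9.5167 [ 0.2547  0.0215  0.2213  1.7732 -0.     -0.0703] [0.4928 0.1283 0.2971] 0.3752881157997793
[ 0.4976 -0.1159  0.2505]
9 rows of [-0.0265, -0.0082, 0.0008, -0.0002, 0.0418, -0.0006]
[390  79  13  14 103] [395.5534  85.6311] [ 0.8714 -0.1717  0.1706]
[336  98  19  23 308] [344.8636 108.3961] [ 0.8509 -0.0439  0.05  ]
[342 166   8  18  60] [345.4667 174.4667] [ 0.6243 -0.0383  0.1814]
[359 217   9  19  66] [363.2121 225.7121] [ 0.4919 -0.0835  0.1805]
[ 0.488  -0.0882  0.1761] [ 0.6299 -0.0395  0.1761]
```

{"fn": "apply_moves", "kwargs": {"commands": [[-0.0265,-0.0082,0.0008,0,0.0418,0],[-0.0265,-0.0082,0.0008,0,0.0418,0],[-0.0265,-0.0082,0.0008,0,0.0418,0],[-0.0265,-0.0082,0.0008,0,0.0418,0],[-0.0265,-0.0082,0.0008,0,0.0418,0],[-0.0265,-0.0082,0.0008,0,0.0418,0],[-0.0265,-0.0082,0.0008,0,0.0418,0],[-0.0265,-0.0082,0.0008,0,0.0418,0],[-0.0265,-0.0082,0.0008,0,0.0418,0],[0,0,0,0,0,0]]}}

```text
clock: 10.35
eef_pos: [0.4955, -0.1198, 0.2475]
tcp_rot: [-0.155, 0.579, 0.793, 0.109]
wrist_force: [0.9, 0.9, -0.8]
gripper_width: 0.37
```

{"fn": "apply_moves", "kwargs": {"commands": [[0,0,0,0,0,0],[0,0,0,0,0,0]]}}

```text
clock: 10.52
eef_pos: [0.496, -0.1155, 0.2516]
tcp_rot: [-0.152, 0.577, 0.795, 0.109]
wrist_force: [0.2, 0.5, 0.3]
gripper_width: 0.377
```

```bash
python3 - <<'E'
from flap import *
np.set_printoptions(precision=4,suppress=True)
s=robot.get_state();print(s['clock'],s['q'],s['eef_pos'],s['wrist_force'],s['gripper_width'])
p,R=tgt(1.45,d=-.03);plan(p,R,3)
p,R=tgt(1.45,d=.004);plan(p,R,5)
p,d=robot.snapshot("scene");crop("scene",p,280,400,110,210,6,"s4")
p,d=robot.snapshot("top");crop("top",p,300,420,140,260,6,"t4")
E
```

```text
10.5167 [-0.3821  0.2185  0.3011  1.9043  0.2845 -0.7343] [ 0.496  -0.1155  0.2516] [0.2267 0.4664 0.2918] 0.3766339092935553
3 rows of [-0.0004, 0.0004, 0.0169, 0.001, -0.0003, -0.0045]
5 rows of [-0.0003, 0.0002, 0.0169, 0.0006, -0.0002, -0.0027]
```

View pics/s4.png

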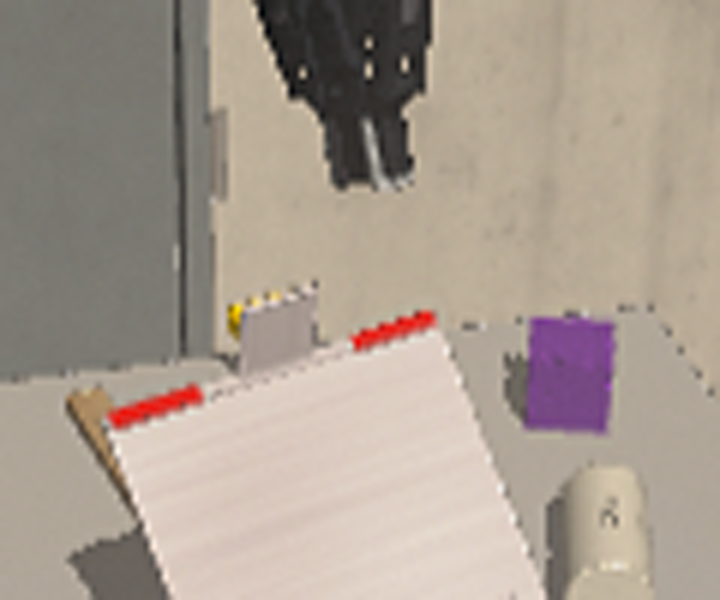

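View pics/t4.png

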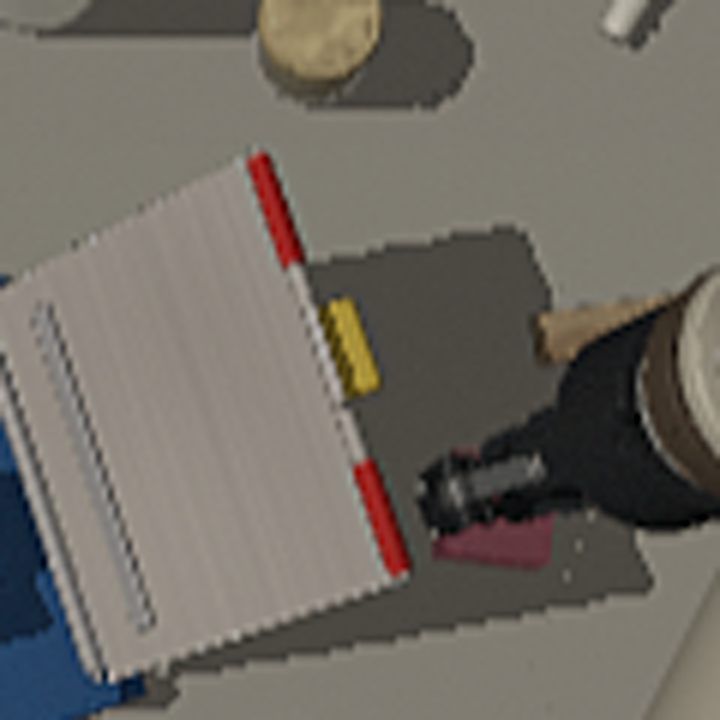

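Top view: the fingers (450,500 in the crop) line up with the near red sleeve (380,520). Advancing.

{"fn": "apply_moves", "kwargs": {"commands": [[-0.0004,0.0004,0.017,0,0,-0.004],[-0.0004,0.0004,0.017,0,0,-0.004],[-0.0004,0.0004,0.017,0,0,-0.004],[0,0,0.012,0,0,0],[0,0,0.012,0,0,0],[0,0,0.01,0,0,0],[0,0,0,0,0,0]]}}

```text
clock: 11.2
eef_pos: [0.4872, -0.0852, 0.1718]
tcp_rot: [-0.152, 0.57, 0.8, 0.11]
wrist_force: [-0.1, 0.8, -0.2]
gripper_width: 0.373
```

```bash
python3 - <<'E'
from flap import *
np.set_printoptions(precision=4,suppress=True)
s=robot.get_state();print(s['clock'],s['q'],s['eef_pos'],s['wrist_force'],s['gripper_width'],tgt(1.45)[0])
st=cur()
for q in (1.25,1.05,.85): 
  p,R=tgt(q);plan(p,R,4,st);st=(p,R)
p,d=robot.snapshot("scene");crop("scene",p,280,400,110,210,6,"s5")
E
```

```text
11.2 [-0.3366  0.1542  0.074   1.7287  0.2949 -0.7046] [ 0.4872 -0.0852  0.1718] [-0.1303  0.7885 -0.2023] 0.3731763257181335 [ 0.4876 -0.0868  0.1723]
4 rows of [0.0091, -0.0, -0.0033, 0.0006, -0.0252, 0.0007]
4 rows of [0.0097, 0.0, -0.0021, -0.0, -0.025, 0.0]
4 rows of [0.0098, 0.0, -0.0011, -0.0, -0.025, -0.0]
```

View pics/s5.png

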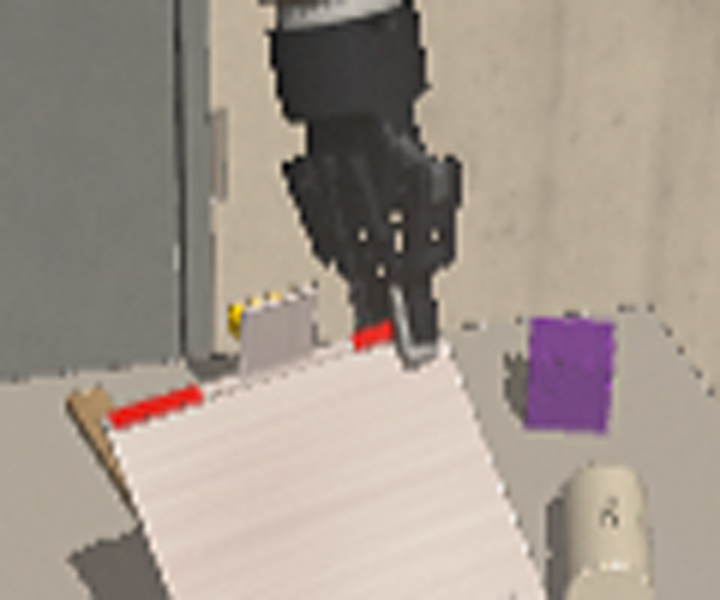

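The edge sits between the fingers (front finger at (415,340)). Swinging up.

{"fn": "apply_moves", "kwargs": {"commands": [[0.0091,0,-0.0033,0,-0.025,0],[0.0091,0,-0.0033,0,-0.025,0],[0.0091,0,-0.0033,0,-0.025,0],[0.0091,0,-0.0033,0,-0.025,0],[0.0097,0,-0.0021,0,-0.025,0],[0.0097,0,-0.0021,0,-0.025,0],[0.0097,0,-0.0021,0,-0.025,0],[0.0097,0,-0.0021,0,-0.025,0]]}}

```text
clock: 11.92
eef_pos: [0.4667, -0.0245, 0.2163]
tcp_rot: [-0.069, 0.579, 0.811, 0.053]
wrist_force: [1.5, -0.8, -0.8]
gripper_width: 0.374
```

```bash
python3 - <<'E'
from flap import *
np.set_printoptions(precision=4,suppress=True)
s=robot.get_state();print(s['clock'],s['q'],s['eef_pos'],s['wrist_force'],s['gripper_width'],tgt(1.05)[0])
st=cur()
for q in (.85,.65,.45,): 
  p,R=tgt(q);plan(p,R,4,st);st=(p,R)
p,d=robot.snapshot("scene");crop("scene",p,280,400,90,210,6,"s6")
p,d=robot.snapshot("top");crop("top",p,300,420,140,260,6,"t6")
E
```

```text
11.9167 [-0.1452 -0.0499 -0.0164  1.6786  0.157  -0.4818] [ 0.4667 -0.0245  0.2163] [ 1.5291 -0.7816 -0.8282] 0.3743677844087873 [ 0.4659 -0.0235  0.2138]
4 rows of [0.01, -0.0001, -0.0005, 0.0016, -0.0243, 0.0002]
4 rows of [0.0099, -0.0, -0.0001, 0.0, -0.025, 0.0]
4 rows of [0.0098, -0.0, 0.0009, -0.0, -0.025, 0.0]
```

View pics/s6.png

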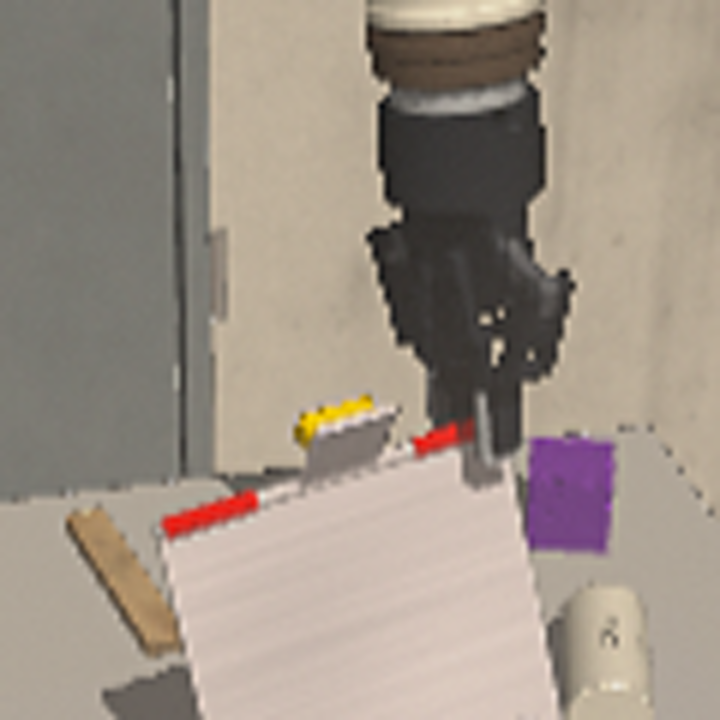

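View pics/t6.png

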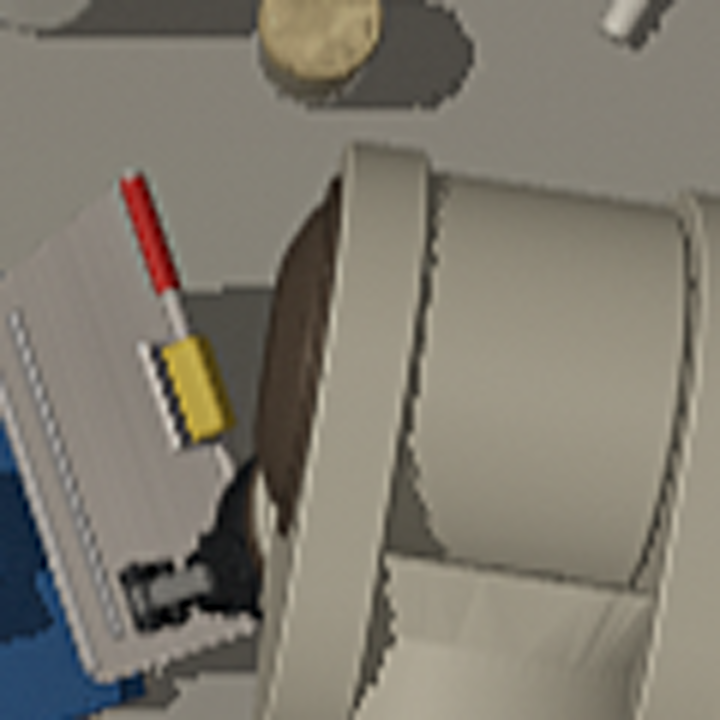

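{"fn": "apply_moves", "kwargs": {"commands": [[0.01,0,-0.0005,0,-0.025,0],[0.01,0,-0.0005,0,-0.025,0],[0.01,0,-0.0005,0,-0.025,0],[0.01,0,-0.0005,0,-0.025,0],[0,0,0,0,0,0]], "claw": 0.024, "force": 20}}

```text
clock: 12.43
eef_pos: [0.4535, 0.0135, 0.2231]
tcp_rot: [-0.029, 0.58, 0.814, 0.024]
wrist_force: [0.0, 0.6, -0.3]
gripper_width: 0.28
```

```bash
python3 - <<'E'
from flap import *
np.set_printoptions(precision=4,suppress=True)
s=robot.get_state();print(s['clock'],s['q'],s['eef_pos'],s['wrist_force'],s['gripper_width'],tgt(.85)[0])
st=cur()
for q in (.65,.45,.25,.05,-.03): 
  p,R=tgt(q);plan(p,R,6,st);st=(p,R)
p,d=robot.snapshot("scene");crop("scene",p,280,400,90,210,6,"s7")
E
```

```text
12.4333 [-0.0149 -0.1287 -0.0691  1.6508  0.073  -0.3478] [0.4535 0.0135 0.2231] [ 0.0382  0.6194 -0.2542] 0.28037967664066665 [0.4535 0.0127 0.2237]
6 rows of [0.0065, -0.0, -0.0002, 0.001, -0.0166, 0.0003]
6 rows of [0.0066, -0.0, 0.0005, -0.0, -0.0167, 0.0]
6 rows of [0.0065, -0.0, 0.0012, -0.0, -0.0167, 0.0]
6 rows of [0.0063, 0.0, 0.0019, 0.0, -0.0167, -0.0]
6 rows of [0.0025, -0.0, 0.0009, 0.0, -0.0067, -0.0]
```

View pics/s7.png

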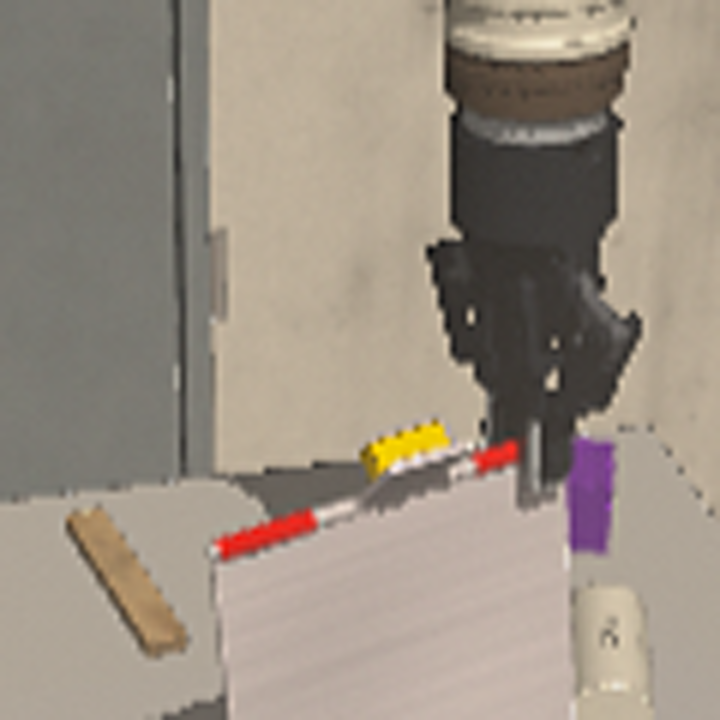

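{"fn": "apply_moves", "kwargs": {"commands": [[0.0065,0,-0.0002,0,-0.0167,0],[0.0065,0,-0.0002,0,-0.0167,0],[0.0065,0,-0.0002,0,-0.0167,0],[0.0065,0,-0.0002,0,-0.0167,0],[0.0065,0,-0.0002,0,-0.0167,0],[0.0065,0,-0.0002,0,-0.0167,0],[0.0066,0,0.0005,0,-0.0167,0],[0.0066,0,0.0005,0,-0.0167,0],[0.0066,0,0.0005,0,-0.0167,0],[0.0066,0,0.0005,0,-0.0167,0]]}}

```text
clock: 13.32
eef_pos: [0.4321, 0.075, 0.2214]
tcp_rot: [0.039, 0.58, 0.813, -0.025]
wrist_force: [0.7, 1.2, 0.0]
gripper_width: 0.284
```

{"fn": "apply_moves", "kwargs": {"commands": [[0.0066,0,0.0005,0,-0.0167,0],[0.0066,0,0.0005,0,-0.0167,0],[0,0,0,0,0,0]]}}

```text
clock: 13.57
eef_pos: [0.4276, 0.088, 0.2188]
tcp_rot: [0.052, 0.579, 0.813, -0.035]
wrist_force: [-0.8, 0.4, 0.0]
gripper_width: 0.278
```

```bash
python3 - <<'E'
from flap import *
np.set_printoptions(precision=4,suppress=True)
s=robot.get_state();print(s['clock'],s['q'],s['eef_pos'],s['wrist_force'],s['gripper_width'],tgt(.45)[0])
st=cur()
for q in (.25,.05,-.03): 
  p,R=tgt(q);plan(p,R,6,st);st=(p,R)
p,d=robot.snapshot("scene");crop("scene",p,300,420,110,230,6,"s8")
p,d=robot.snapshot("top");crop("top",p,230,350,150,270,6,"t8")
E
```

```text
13.5667 [ 0.2819 -0.2038 -0.145   1.6191 -0.1247 -0.0511] [0.4276 0.088  0.2188] [-0.7631  0.4363  0.0146] 0.278032376437693 [0.428  0.0871 0.2199]
6 rows of [0.0063, 0.0, 0.001, 0.0007, -0.0165, 0.0003]
6 rows of [0.0063, 0.0, 0.0019, 0.0, -0.0167, -0.0]
6 rows of [0.0025, -0.0, 0.0009, 0.0, -0.0067, -0.0]
```

View pics/s8.png

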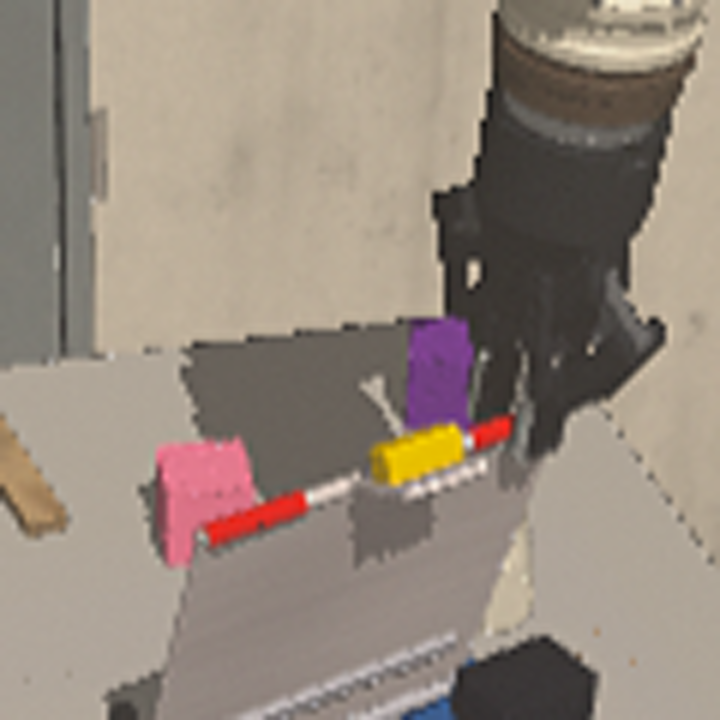

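View pics/t8.png

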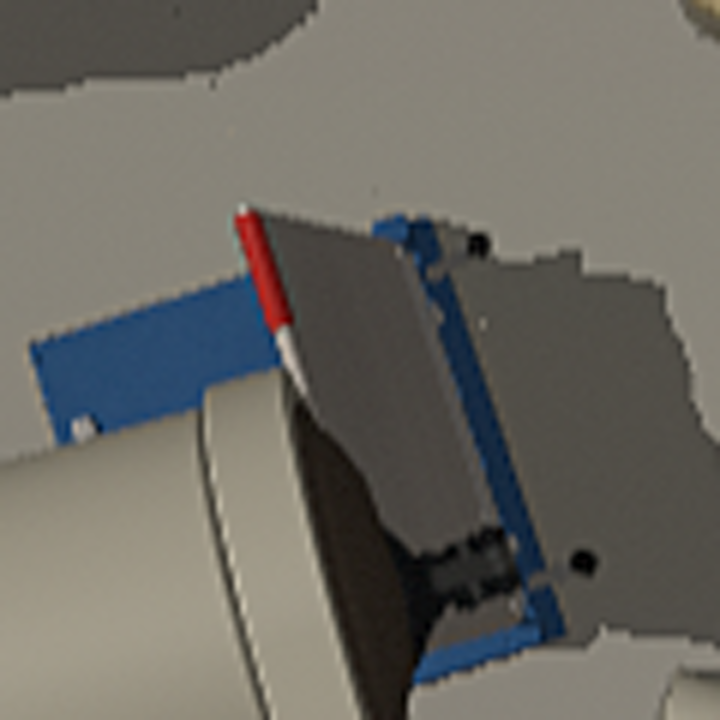

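Past vertical and leaning on the front finger (515,450 in the scene crop). Continuing down at the same slow pace.

{"fn": "apply_moves", "kwargs": {"commands": [[0.0063,0,0.001,0,-0.0167,0],[0.0063,0,0.001,0,-0.0167,0],[0.0063,0,0.001,0,-0.0167,0],[0.0063,0,0.001,0,-0.0167,0],[0.0063,0,0.001,0,-0.0167,0],[0.0063,0,0.001,0,-0.0167,0],[0.0063,0,0.0019,0,-0.0167,0],[0.0063,0,0.0019,0,-0.0167,0],[0.0063,0,0.0019,0,-0.0167,0]]}}

```text
clock: 14.42
eef_pos: [0.4108, 0.1377, 0.1966]
tcp_rot: [0.113, 0.576, 0.806, -0.078]
wrist_force: [0.1, 1.7, 0.6]
gripper_width: 0.282
```

{"fn": "apply_moves", "kwargs": {"commands": [[0.0055,0,0.0017,0,-0.015,0],[0.005,0,0.0015,0,-0.013,0],[0.004,0,0.0013,0,-0.01,0],[0.003,0,0.001,0,-0.008,0],[0.003,0,0.001,0,-0.008,0],[0,0,0,0,0,0]]}}

```text
clock: 14.92
eef_pos: [0.4051, 0.154, 0.1842]
tcp_rot: [0.134, 0.573, 0.803, -0.094]
wrist_force: [0.1, 0.5, -1.3]
gripper_width: 0.281
```

```bash
python3 - <<'E'
from flap import *
np.set_printoptions(precision=4,suppress=True)
s=robot.get_state();print(s['clock'],s['q'],s['eef_pos'],s['wrist_force'],s['gripper_width'])
st=cur();print(tgt(.04)[0],tgt(0)[0])
for q in (0.,-.05): 
  p,R=tgt(q);plan(p,R,4,st);st=(p,R)
p,d=robot.snapshot("scene");crop("scene",p,320,440,130,250,6,"s9")
E
```

```text
14.9167 [ 0.5661 -0.154  -0.1945  1.6061 -0.3206  0.2481] [0.4051 0.154  0.1842] [ 0.0574  0.514  -1.2515] 0.2806345558468047
[0.4045 0.1556 0.1845] [0.4025 0.1614 0.1795]
4 rows of [0.0022, -0.0, 0.0005, 0.0009, -0.005, -0.0001]
4 rows of [0.0023, -0.0, 0.0009, 0.0, -0.0063, 0.0]
```

View pics/s9.png

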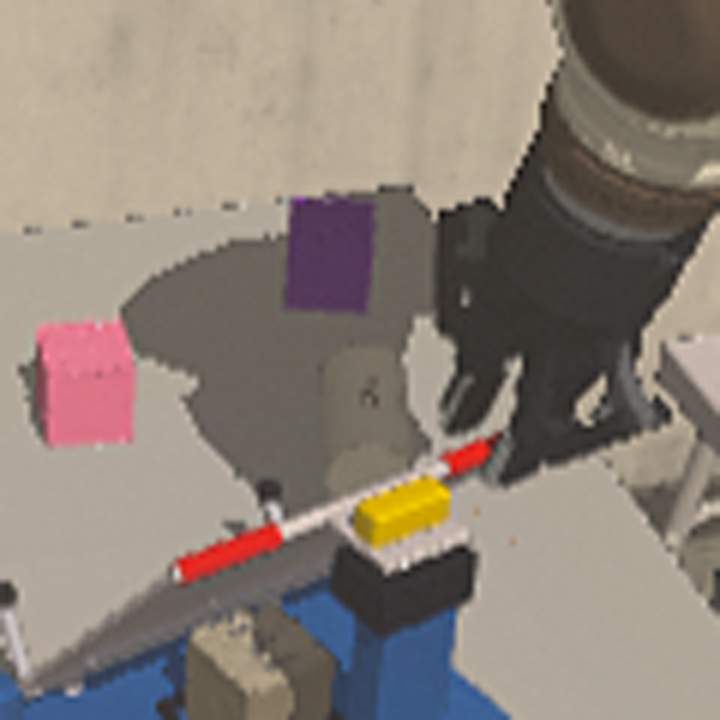

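{"fn": "apply_moves", "kwargs": {"commands": [[0.0022,0,0.0005,0,-0.005,0],[0.0022,0,0.0005,0,-0.005,0],[0.0022,0,0.0005,0,-0.005,0],[0.0022,0,0.0005,0,-0.005,0],[0.0015,0,0.0005,0,-0.005,0],[0,0,0,0,0,0],[0,0,0,0,0,0]]}}

```text
clock: 15.55
eef_pos: [0.4024, 0.1622, 0.1789]
tcp_rot: [0.144, 0.572, 0.801, -0.101]
wrist_force: [-0.2, 0.7, -0.4]
gripper_width: 0.283
```

```bash
python3 - <<'E'
from flap import *
np.set_printoptions(precision=4,suppress=True)
s=robot.get_state();print(s['clock'],s['eef_pos'],s['wrist_force'],s['gripper_width'])
p,d=robot.snapshot("scene");np.savez("pics/scene10.npz",p=p,d=d)
P=cloud("scene",d)
img=p[...,::-1].copy()
for q in ((.155-.008,.02,.202),(.155+.008,.02,.202),(.155-.008,-.02,.202),(.155+.008,-.02,.202)):
  u,v=proj("scene",c2w(*q)); img[int(round(v)),int(round(u))]=(0,255,0)
cv2.imwrite("pics/s10.png",cv2.resize(img[170:260,340:440],None,fx=7,fy=6.5,interpolation=cv2.INTER_NEAREST))
E
```

```text
15.55 [0.4024 0.1622 0.1789] [-0.2436  0.6902 -0.4385] 0.2828213563442429
```

View pics/s10.png

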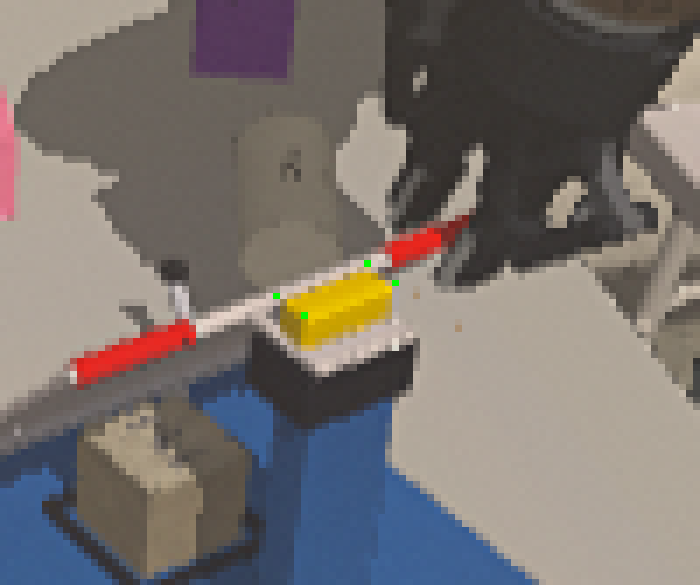

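The flap rests on the post, with its cap at (340,305) in the crop. The cube is clear in its pocket, and the fingers touch nothing (force ≈0). Backing out along the tool axis.

{"fn": "apply_moves", "kwargs": {"commands": [[0,0,-0.008,0,0,0],[0,0,-0.015,0,0,0],[0,0,-0.03,0,0,0],[0,0,-0.04,0,0,0],[0,0,-0.03,0,0,0],[0,0,0,0,0,0]]}}

```text
clock: 16.1
eef_pos: [0.3885, 0.2039, 0.3]
tcp_rot: [0.145, 0.573, 0.801, -0.097]
wrist_force: [0.5, 1.0, 0.9]
gripper_width: 0.28
```

```bash
python3 - <<'E'
from flap import *
np.set_printoptions(precision=4,suppress=True)
s=robot.get_state();print(s['clock'],s['q'],s['eef_pos'],s['wrist_force'],s['gripper_width'])
st=cur();R=toolR(0)
p0=st[0]+[0,0,.02]; plan(p0,R,3,st)
R2=down(np.radians(9.1)); plan(p0,R2,15,(p0,R))
plan([.6056,-.2545,.25],R2,15,(p0,R2))
E
```

```text
16.1 [ 0.6905 -0.0666  0.1053  1.8602 -0.3317  0.3807] [0.3885 0.2039 0.3   ] [0.5261 0.9809 0.9107] 0.2797493611415245
3 rows of [-0.0016, 0.0001, -0.0065, 0.0038, 0.117, -0.0002]
15 rows of [0.0, 0.0, -0.0, 0.0, 0.0, 0.1161]
15 rows of [0.0095, 0.0325, 0.0047, 0.0, 0.0, 0.0]
```

{"fn": "apply_moves", "kwargs": {"commands": [[0,0,-0.0065,0.0038,0.117,0],[0,0,-0.0065,0.0038,0.117,0],[0,0,-0.0065,0.0038,0.117,0],[0,0,0,0,0,0.116],[0,0,0,0,0,0.116],[0,0,0,0,0,0.116],[0,0,0,0,0,0.116],[0,0,0,0,0,0.116],[0,0,0,0,0,0.116],[0,0,0,0,0,0.116]], "claw": 0.05}}

```text
clock: 16.93
eef_pos: [0.3866, 0.2064, 0.3136]
tcp_rot: [0.001, 0.857, 0.515, -0.003]
wrist_force: [1.0, -0.6, 0.2]
gripper_width: 0.586
```

{"fn": "apply_moves", "kwargs": {"commands": [[0,0,0,0,0,0.116],[0,0,0,0,0,0.116],[0,0,0,0,0,0.116],[0,0,0,0,0,0.116],[0,0,0,0,0,0.116],[0,0,0,0,0,0.116],[0,0,0,0,0,0.116],[0,0,0,0,0,0.116],[0,0,0,0,0,0]]}}

```text
clock: 17.68
eef_pos: [0.3866, 0.2065, 0.3136]
tcp_rot: [0.002, 0.997, 0.077, -0.003]
wrist_force: [0.6, -0.4, 0.4]
gripper_width: 0.586
```

```bash
python3 - <<'E'
from flap import *
np.set_printoptions(precision=4,suppress=True)
s=robot.get_state();print(s['clock'],s['q'],s['eef_pos'],s['wrist_force'],s['gripper_width']);print(cur()[1])
plan([.6056,-.2545,.25],down(np.radians(9.1)),15)
E
```

```text
17.6833 [ 0.4914 -0.1294  0.1103  1.8174 -0.0015  1.9083] [0.3866 0.2065 0.3136] [ 0.6419 -0.3536  0.3834] 0.5859634803438754
[[ 0.9882  0.1533 -0.0053]
 [ 0.1533 -0.9882 -0.0045]
 [-0.0059  0.0036 -1.    ]]
15 rows of [0.0097, 0.0326, 0.0043, 0.0002, 0.0004, -0.0003]
```

{"fn": "apply_moves", "kwargs": {"commands": [[0.0097,0.0326,0.0043,0,0.0004,0],[0.0097,0.0326,0.0043,0,0.0004,0],[0.0097,0.0326,0.0043,0,0.0004,0],[0.0097,0.0326,0.0043,0,0.0004,0],[0.0097,0.0326,0.0043,0,0.0004,0],[0.0097,0.0326,0.0043,0,0.0004,0],[0.0097,0.0326,0.0043,0,0.0004,0],[0.0097,0.0326,0.0043,0,0.0004,0]]}}

```text
clock: 18.35
eef_pos: [0.5049, -0.0406, 0.2795]
tcp_rot: [0.002, 0.997, 0.082, -0.001]
wrist_force: [0.7, 1.1, 0.1]
gripper_width: 0.589
```

{"fn": "apply_moves", "kwargs": {"commands": [[0.0097,0.0326,0.0043,0,0.0004,0],[0.0097,0.0326,0.0043,0,0.0004,0],[0.0097,0.0326,0.0043,0,0.0004,0],[0.0097,0.0326,0.0043,0,0.0004,0],[0.0097,0.0326,0.0043,0,0.0004,0],[0.0097,0.0326,0.0043,0,0.0004,0],[0.0097,0.0326,0.0043,0,0.0004,0],[0,0,0,0,0,0],[0,0,0,0,0,0]]}}

```text
clock: 19.1
eef_pos: [0.6078, -0.255, 0.2481]
tcp_rot: [0.001, 0.997, 0.08, -0.001]
wrist_force: [-0.5, 0.6, 1.0]
gripper_width: 0.587
```

```bash
python3 - <<'E'
from flap import *
np.set_printoptions(precision=4,suppress=True)
s=robot.get_state();print(s['clock'],s['q'],s['eef_pos'],s['wrist_force'],s['gripper_width']);print(cur()[1])
p,d=robot.snapshot("scene");np.savez("pics/scene11.npz",p=p,d=d);crop("scene",p,250,370,120,240,6,"s11")
hsv=cv2.cvtColor(p,cv2.COLOR_RGB2HSV)
plan([.6056,-.2545,.02],down(np.radians(9.1)),7)
E
```

```text
19.1 [-0.3958  0.3732  0.5329  1.7317 -0.0032  1.0143] [ 0.6078 -0.255   0.2481] [-0.4554  0.638   0.9568] 0.5874625977464859
[[ 0.9871  0.16   -0.0022]
 [ 0.16   -0.9871 -0.0025]
 [-0.0026  0.0022 -1.    ]]
7 rows of [-0.0003, -0.0, 0.0327, 0.0004, 0.0002, 0.0003]
```

View pics/s11.png

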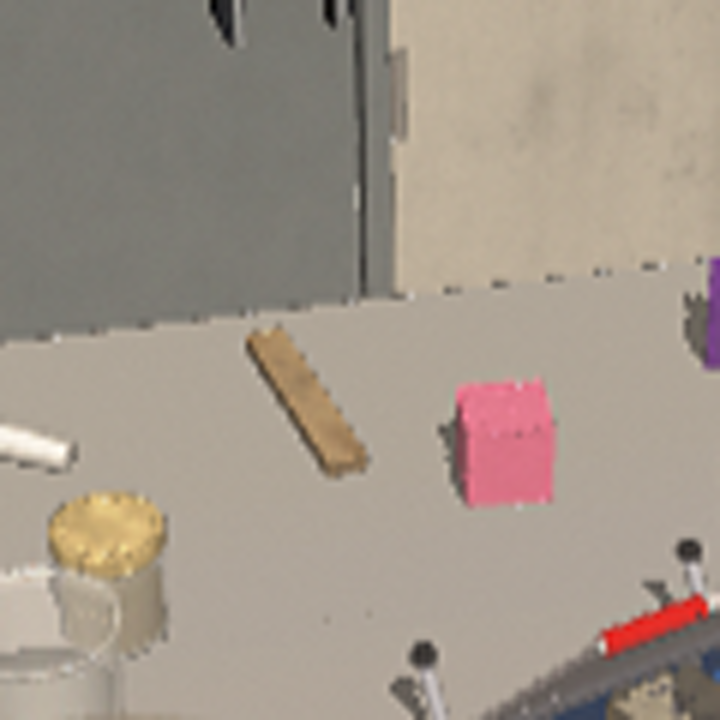

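```bash
python3 - <<'E'
from h import *
np.set_printoptions(precision=4,suppress=True)
B=np.array([pt("scene",250+(u+.5)/6-.5,120+(v+.5)/6-.5,z=.013) for u,v in((247,340),(277,328),(368,455),(332,463))])
print(B,B.mean(0)); e=(B[0]+B[1]-B[2]-B[3]);print(np.degrees(np.arctan2(e[1],e[0])),np.hypot(*e[:2])/2)
E
```

```text
[[ 0.6299 -0.318   0.013 ]
 [ 0.6094 -0.3277  0.013 ]
 [ 0.582  -0.1789  0.013 ]
 [ 0.6037 -0.1756  0.013 ]] [ 0.6063 -0.25    0.013 ]
-79.55186437084566 0.1480686693372452
```

{"fn": "apply_moves", "kwargs": {"commands": [[-0.0015,-0.003,0.035,0,0,0],[0,0,0.04,0,0,0],[0,0,0.04,0,0,0],[0,0,0.04,0,0,0],[0,0,0.035,0,0,0],[0,0,0.02,0,0,0],[0,0,0.014,0,0,0],[0,0,0.01,0,0,0],[0,0,0,0,0,0]]}}

```text
clock: 19.9
eef_pos: [0.605, -0.2502, 0.0148]
tcp_rot: [0.001, 0.997, 0.081, -0.001]
wrist_force: [-0.7, -0.8, -0.0]
gripper_width: 0.587
```

```bash
python3 - <<'E'
from h import *
np.set_printoptions(precision=4,suppress=True)
s=robot.get_state();print(s['clock'],s['eef_pos'],s['wrist_force'],s['gripper_width'])
p,d=robot.snapshot("scene");crop("scene",p,270,330,150,210,10,"s12")
E
```

```text
19.9 [ 0.605  -0.2502  0.0148] [-0.6904 -0.8016 -0.0467] 0.5867502681270926
```

View pics/s12.png

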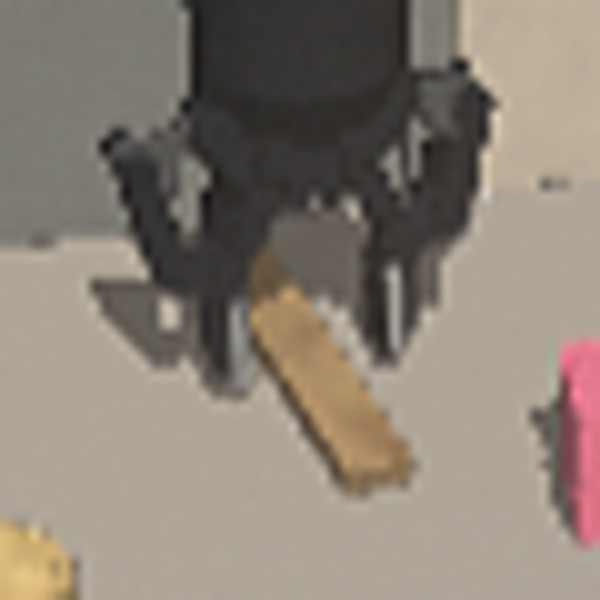

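The bar is between the fingers (left (230,390), right (390,360)). Closing.

{"fn": "apply_moves", "kwargs": {"commands": [[0,0,0.0025,0,0,0],[0,0,0,0,0,0],[0,0,0,0,0,0],[0,0,0,0,0,0],[0,0,0,0,0,0],[0,0,0,0,0,0],[0,0,0,0,0,0]], "claw": 0.01, "force": 80}}

```text
clock: 20.53
eef_pos: [0.6067, -0.2517, 0.0153]
tcp_rot: [0.002, 0.997, 0.08, 0.001]
wrist_force: [-1.7, 2.8, 6.8]
gripper_width: 0.258
```

{"fn": "apply_moves", "kwargs": {"commands": [[0,0,-0.01,0,0,0],[0,0,-0.03,0,0,0],[0,0,-0.04,0,0,0],[0,0,-0.04,0,0,0],[0,0,-0.04,0,0,0],[0,0,-0.04,0,0,0],[0,0,-0.04,0,0,0],[0,0,-0.04,0,0,0],[0,0,-0.02,0,0,0],[0,0,0,0,0,0]]}}

```text
clock: 21.37
eef_pos: [0.6061, -0.2507, 0.3198]
tcp_rot: [0.004, 0.997, 0.08, 0.004]
wrist_force: [0.3, -0.4, -2.3]
gripper_width: 0.255
```

```bash
python3 - <<'E'
from flap import *
np.set_printoptions(precision=4,suppress=True)
s=robot.get_state();print(s['clock'],s['q'],s['eef_pos'],s['wrist_force'],s['gripper_width']);print(cur()[1])
p,d=robot.snapshot("scene");crop("scene",p,250,370,60,180,6,"s13")
st=cur();T=c2w(.155,0,.32)
yaw=np.radians(9.5)+ (TH-np.radians(99.5)+np.pi/2)-0  # rotate bar y (99.5deg) to carrier y
print(T,np.degrees(yaw))
plan(T,down(np.arctan2(st[1][1,0],st[1][0,0])),17)
plan(T,down(TH),15,(T,st[1]))
E
```

```text
21.3667 [-0.3908  0.418   0.7374  1.8803 -0.0033  1.0206] [ 0.6061 -0.2507  0.3198] [ 0.2548 -0.4264 -2.3477] 0.2545122712790589
[[ 0.9873  0.1587  0.0078]
 [ 0.1587 -0.9873 -0.0068]
 [ 0.0066  0.008  -0.9999]]
[0.4644 0.212  0.32  ] 108.91927685436949
17 rows of [-0.0039, -0.0282, -0.0003, 0.0004, -0.0002, -0.0]
15 rows of [0.0, 0.0, -0.0, 0.0005, 0.0002, -0.1161]
```

View pics/s13.png

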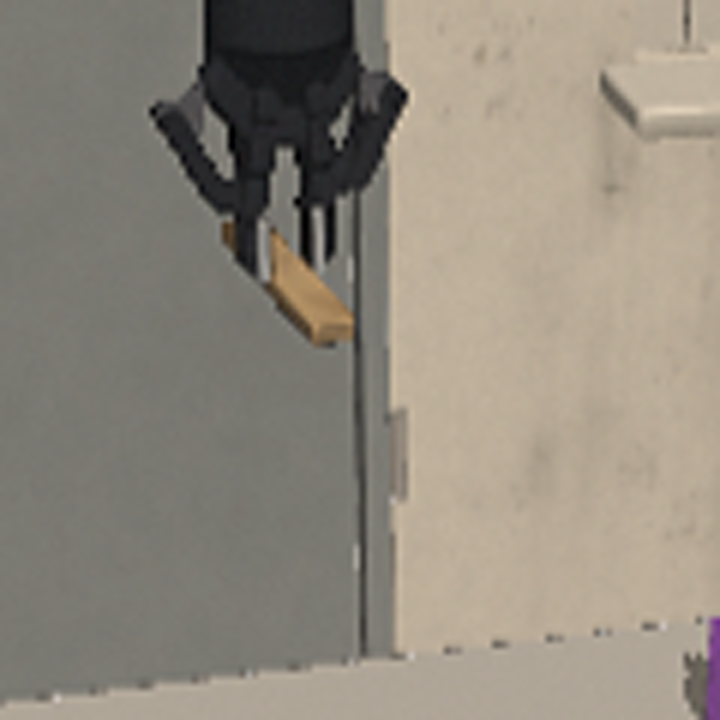

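Bar held and level. Carrying it over the lock.

{"fn": "apply_moves", "kwargs": {"commands": [[-0.0039,-0.0282,0,0,0,0],[-0.0039,-0.0282,0,0,0,0],[-0.0039,-0.0282,0,0,0,0],[-0.0039,-0.0282,0,0,0,0],[-0.0039,-0.0282,0,0,0,0],[-0.0039,-0.0282,0,0,0,0],[-0.0039,-0.0282,0,0,0,0],[-0.0039,-0.0282,0,0,0,0],[-0.0039,-0.0282,0,0,0,0]]}}

```text
clock: 22.17
eef_pos: [0.5296, -0.0043, 0.3104]
tcp_rot: [0.002, 0.997, 0.08, -0.001]
wrist_force: [0.8, -1.1, -2.9]
gripper_width: 0.255
```

{"fn": "apply_moves", "kwargs": {"commands": [[-0.0039,-0.0282,0,0,0,0],[-0.0039,-0.0282,0,0,0,0],[-0.0039,-0.0282,0,0,0,0],[-0.0039,-0.0282,0,0,0,0],[-0.0039,-0.0282,0,0,0,0],[-0.0039,-0.0282,0,0,0,0],[-0.0039,-0.0282,0,0,0,0],[-0.0039,-0.0282,0,0,0,0],[0,0,0,0,0,-0.116],[0,0,0,0,0,-0.116]]}}

```text
clock: 23.0
eef_pos: [0.4631, 0.2135, 0.3095]
tcp_rot: [0.002, 0.98, 0.198, -0.002]
wrist_force: [0.5, -0.0, -3.2]
gripper_width: 0.257
```

{"fn": "apply_moves", "kwargs": {"commands": [[0,0,0,0,0,-0.116],[0,0,0,0,0,-0.116],[0,0,0,0,0,-0.116],[0,0,0,0,0,-0.116],[0,0,0,0,0,-0.116],[0,0,0,0,0,-0.116],[0,0,0,0,0,-0.116],[0,0,0,0,0,-0.116],[0,0,0,0,0,-0.116],[0,0,0,0,0,-0.116]]}}

```text
clock: 23.83
eef_pos: [0.4637, 0.212, 0.3096]
tcp_rot: [0.001, 0.712, 0.702, -0.003]
wrist_force: [-0.6, 0.0, -2.8]
gripper_width: 0.256
```

{"fn": "apply_moves", "kwargs": {"commands": [[0,0,0,0,0,-0.116],[0,0,0,0,0,-0.116],[0,0,0,0,0,-0.116],[0,0,0,0,0,0],[0,0,0,0,0,0]]}}

```text
clock: 24.25
eef_pos: [0.4639, 0.2121, 0.3103]
tcp_rot: [0.001, 0.583, 0.812, -0.002]
wrist_force: [-0.0, 0.0, -3.4]
gripper_width: 0.26
```

```bash
python3 - <<'E'
from flap import *
np.set_printoptions(precision=4,suppress=True)
s=robot.get_state();print(s['clock'],s['q'],s['eef_pos'],s['wrist_force'],s['gripper_width']);print(cur()[1])
p,d=robot.snapshot("scene");np.savez("pics/scene14.npz",p=p,d=d);crop("scene",p,320,440,120,240,6,"s14")
p,d=robot.snapshot("top");crop("top",p,200,320,170,290,6,"t14")
plan(c2w(.155,0,.235),down(TH),4)
E
```

```text
24.25 [ 0.4307  0.0334  0.2599  1.8007 -0.0035  0.1058] [0.4639 0.2121 0.3103] [-0.0449  0.0322 -3.417 ] 0.2600902981016678
[[-0.3192  0.9477 -0.0016]
 [ 0.9477  0.3192 -0.0046]
 [-0.0038 -0.0029 -1.    ]]
4 rows of [-0.0, 0.0001, 0.019, -0.0005, 0.0009, -0.0013]
```

View pics/s14.png

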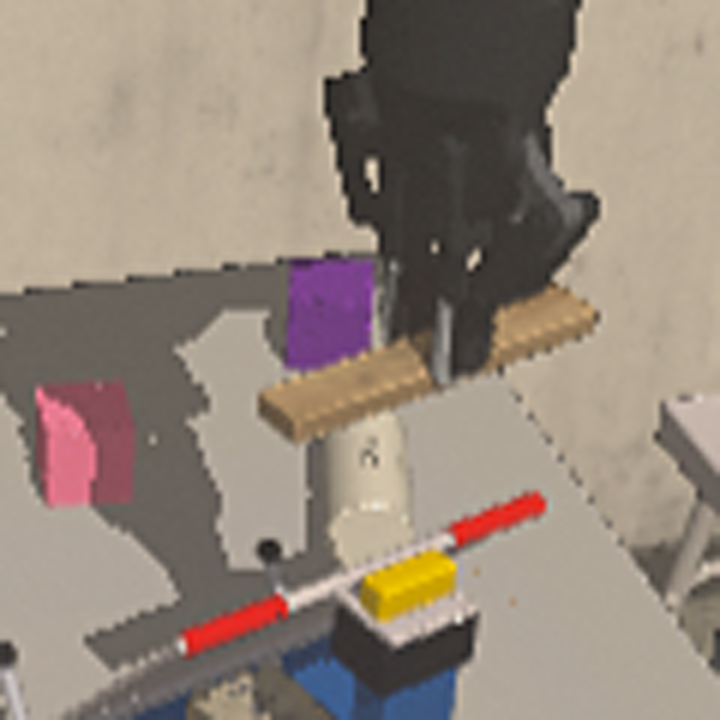

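View pics/t14.png

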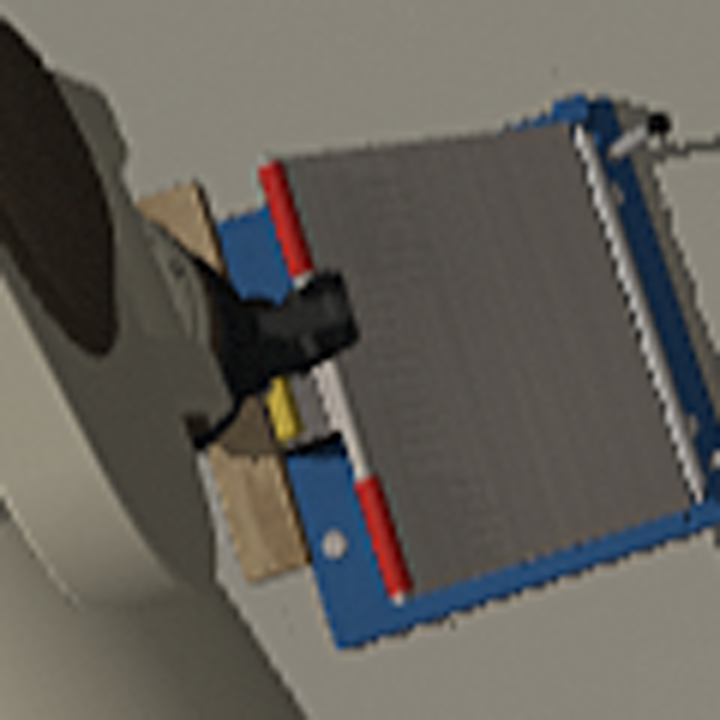

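{"fn": "apply_moves", "kwargs": {"commands": [[0,0,0.02,0,0.001,-0.0013],[0,0,0.025,0,0.001,-0.0013],[0,0,0.02,0,0.001,-0.0013],[0,0,0.012,0,0,0],[0,0,0,0,0,0],[0,0,0,0,0,0]]}}

```text
clock: 24.85
eef_pos: [0.4639, 0.2119, 0.2344]
tcp_rot: [-0.0, 0.581, 0.814, -0.001]
wrist_force: [0.6, 0.4, -2.7]
gripper_width: 0.26
```

```bash
python3 - <<'E'
from flap import *
np.set_printoptions(precision=4,suppress=True)
s=robot.get_state();print(s['clock'],s['eef_pos'],s['wrist_force'],s['gripper_width']);p_,R=cur();print(R)
p,d=robot.snapshot("scene");np.savez("pics/scene15.npz",p=p,d=d)
crop("scene",p,345,425,170,235,9,"s15")
g=lambda P:tuple(np.round([(proj("scene",P)[0]-345+.5)*9-.5,(proj("scene",P)[1]-170+.5)*9-.5]))
for a in(-1,1):
  for b in(-1,1): print("cap",a,b,g(c2w(.155+a*.008,b*.02,.202)),"barbottom",g(p_+R@[a*.0125,b*.075,.0153]))
E
```

```text
24.85 [0.4639 0.2119 0.2344] [ 0.619   0.4276 -2.666 ] 0.26043704104012977
[[-0.3248  0.9458 -0.0017]
 [ 0.9458  0.3248 -0.0013]
 [-0.0007 -0.002  -1.    ]]
cap -1 -1 (np.float64(310.0), np.float64(408.0)) barbottom (np.float64(573.0), np.float64(244.0))
cap -1 1 (np.float64(424.0), np.float64(362.0)) barbottom (np.float64(143.0), np.float64(414.0))
cap 1 -1 (np.float64(347.0), np.float64(438.0)) barbottom (np.float64(633.0), np.float64(288.0))
cap 1 1 (np.float64(461.0), np.float64(392.0)) barbottom (np.float64(199.0), np.float64(463.0))
```

View pics/s15.png

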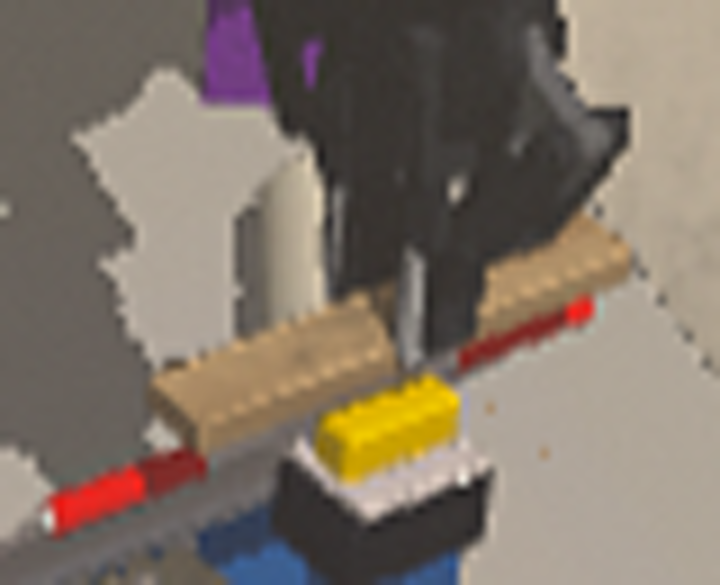

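Bar parallel above the cap, and lateral alignment agrees to about 1 px. Pressing down slowly.

{"fn": "apply_moves", "kwargs": {"commands": [[0,0,0.005,0,0,0],[0,0,0.005,0,0,0],[0,0,0.004,0,0,0],[0,0,0.003,0,0,0],[0,0,0.003,0,0,0],[0,0,0.003,0,0,0],[0,0,0.002,0,0,0],[0,0,0,0,0,0],[0,0,0,0,0,0]]}}

```text
clock: 25.65
eef_pos: [0.4642, 0.2121, 0.2101]
tcp_rot: [0.0, 0.58, 0.814, -0.0]
wrist_force: [-1.3, -1.1, 3.0]
gripper_width: 0.258
```

{"fn": "apply_moves", "kwargs": {"commands": [[0,0,0.0015,0,0,0],[0,0,0.0015,0,0,0],[0,0,0,0,0,0],[0,0,0,0,0,0]]}}

```text
clock: 25.98
eef_pos: [0.4643, 0.2122, 0.2087]
tcp_rot: [0.001, 0.58, 0.814, 0.001]
wrist_force: [-4.5, -1.6, 14.9]
gripper_width: 0.259
```

{"fn": "apply_moves", "kwargs": {"commands": [[0,0,0.0015,0,0,0],[0,0,0.0015,0,0,0],[0,0,0,0,0,0],[0,0,0,0,0,0]]}}

```text
clock: 26.32
eef_pos: [0.4645, 0.2123, 0.2085]
tcp_rot: [0.001, 0.58, 0.814, 0.002]
wrist_force: [-10.6, -4.4, 33.1]
gripper_width: 0.254
```

The force rose to 33 N with no further travel, so the cap is home. A quick look, then lift.

```bash
python3 - <<'E'
from flap import *
p,d=robot.snapshot("scene");crop("scene",p,345,425,170,235,9,"s16")
E
```

```text
(no output)
```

View pics/s16.png

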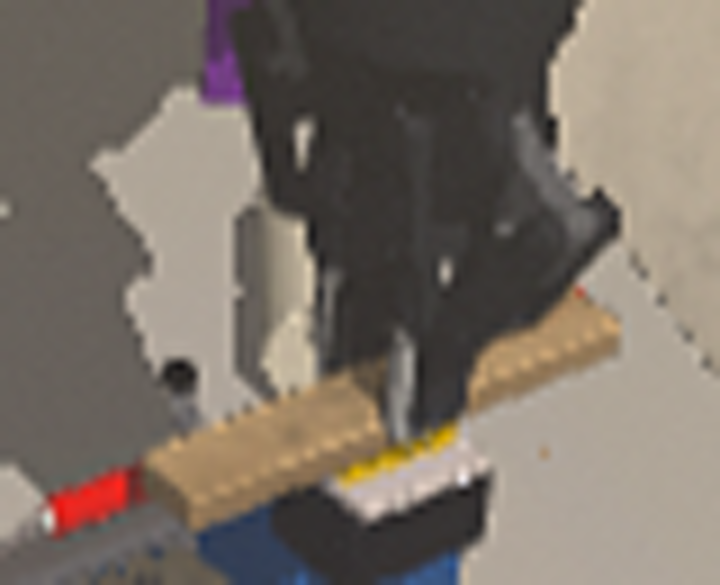

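{"fn": "apply_moves", "kwargs": {"commands": [[0,0,-0.006,0,0,0],[0,0,-0.01,0,0,0],[0,0,-0.03,0,0,0],[0,0,-0.035,0,0,0],[0,0,-0.03,0,0,0],[0,0,0,0,0,0],[0,0,0,0,0,0]]}}

```text
clock: 26.95
eef_pos: [0.465, 0.2125, 0.3157]
tcp_rot: [0.0, 0.58, 0.814, 0.0]
wrist_force: [0.2, -0.3, -5.0]
gripper_width: 0.261
```

```bash
python3 - <<'E'
from flap import *
np.set_printoptions(precision=4,suppress=True)
s=robot.get_state();print(s['clock'],s['q'],s['eef_pos'],s['wrist_force'],s['gripper_width']);print(cur()[1])
p,d=robot.snapshot("scene");np.savez("pics/scene17.npz",p=p,d=d);crop("scene",p,330,430,140,240,7,"s17")
st=cur();R2=down(np.radians(9.5))
plan(st[0],R2,15,st)
plan([.606,-.252,.28],R2,18,(st[0],R2))
E
```

```text
26.95 [ 0.4289  0.0357  0.2732  1.8072 -0.0005  0.0965] [0.465  0.2125 0.3157] [ 0.1921 -0.3482 -5.0257] 0.2605205377151678
[[-0.3264  0.9452  0.0012]
 [ 0.9452  0.3264  0.    ]
 [-0.0004  0.0012 -1.    ]]
15 rows of [0.0, 0.0, -0.0, -0.0, 0.0001, 0.1158]
18 rows of [0.0035, 0.0267, 0.0019, 0.0, 0.0, 0.0]
```

View pics/s17.png

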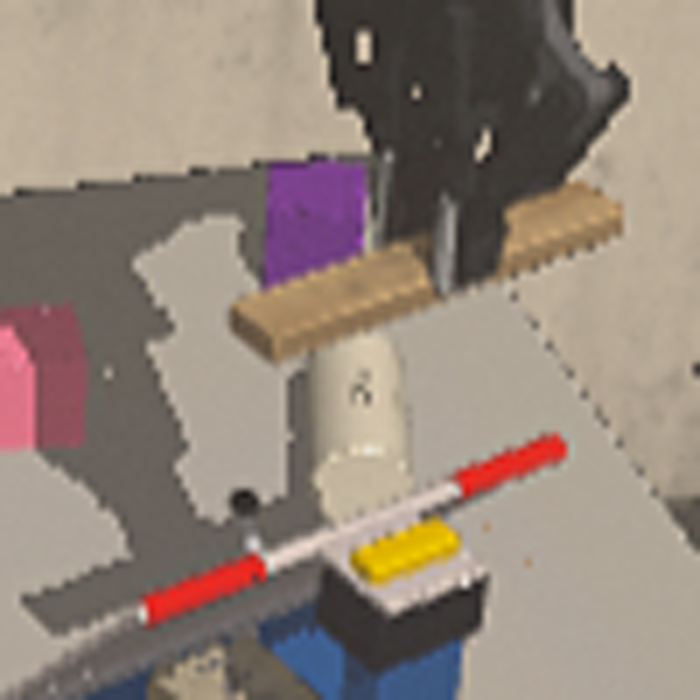

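The cap now stands at about half its former height (405,550) and the flap is still closed. Returning the bar.

{"fn": "apply_moves", "kwargs": {"commands": [[0,0,0,0,0,0.116],[0,0,0,0,0,0.116],[0,0,0,0,0,0.116],[0,0,0,0,0,0.116],[0,0,0,0,0,0.116],[0,0,0,0,0,0.116],[0,0,0,0,0,0.116],[0,0,0,0,0,0.116],[0,0,0,0,0,0.116],[0,0,0,0,0,0.116]]}}

```text
clock: 27.83
eef_pos: [0.464, 0.212, 0.3124]
tcp_rot: [0.0, 0.933, 0.36, -0.002]
wrist_force: [-0.0, 0.5, -3.6]
gripper_width: 0.26
```

{"fn": "apply_moves", "kwargs": {"commands": [[0,0,0,0,0,0.116],[0,0,0,0,0,0.116],[0,0,0,0,0,0.116],[0,0,0,0,0,0.116],[0,0,0,0,0,0.113],[0.0035,0.0267,0.0019,0,0,0],[0.0035,0.0267,0.0019,0,0,0],[0.0035,0.0267,0.0019,0,0,0],[0.0035,0.0267,0.0019,0,0,0],[0.0035,0.0267,0.0019,0,0,0]]}}

```text
clock: 28.67
eef_pos: [0.5034, 0.0822, 0.303]
tcp_rot: [0.001, 0.997, 0.083, -0.002]
wrist_force: [0.1, 0.1, -2.7]
gripper_width: 0.259
```

{"fn": "apply_moves", "kwargs": {"commands": [[0.0035,0.0267,0.0019,0,0,0],[0.0035,0.0267,0.0019,0,0,0],[0.0035,0.0267,0.0019,0,0,0],[0.0035,0.0267,0.0019,0,0,0],[0.0035,0.0267,0.0019,0,0,0],[0.0035,0.0267,0.0019,0,0,0],[0.0035,0.0267,0.0019,0,0,0],[0.0035,0.0267,0.0019,0,0,0],[0.0035,0.0267,0.0019,0,0,0],[0.0035,0.0267,0.0019,0,0,0]]}}

```text
clock: 29.5
eef_pos: [0.5821, -0.1754, 0.2839]
tcp_rot: [-0.0, 0.997, 0.083, -0.002]
wrist_force: [1.0, 0.8, -2.3]
gripper_width: 0.254
```

{"fn": "apply_moves", "kwargs": {"commands": [[0.0035,0.0267,0.0019,0,0,0],[0.0035,0.0267,0.0019,0,0,0],[0.0035,0.0267,0.0019,0,0,0],[0,0,0,0,0,0],[0,0,0,0,0,0]]}}

```text
clock: 29.92
eef_pos: [0.6056, -0.2526, 0.2773]
tcp_rot: [-0.001, 0.997, 0.082, -0.003]
wrist_force: [0.0, -0.3, -3.2]
gripper_width: 0.256
```

```bash
python3 - <<'E'
from flap import *
np.set_printoptions(precision=4,suppress=True)
s=robot.get_state();print(s['clock'],s['eef_pos'],s['wrist_force'],s['gripper_width']);print(cur()[1])
plan([.606,-.252,.018],down(np.radians(9.5)),8)
E
```

```text
29.9167 [ 0.6056 -0.2526  0.2773] [ 0.037  -0.3458 -3.1681] 0.2555015681648399
[[ 0.9865  0.1636 -0.0053]
 [ 0.1636 -0.9865  0.0012]
 [-0.005  -0.0021 -1.    ]]
8 rows of [0.0002, -0.0, 0.0324, -0.0003, 0.0006, -0.0002]
```

Lowering to z≈0.020, then slowly to touch.

{"fn": "apply_moves", "kwargs": {"commands": [[0,0,0.035,0,0.001,0],[0,0,0.04,0,0.001,0],[0,0,0.04,0,0.001,0],[0,0,0.04,0,0.001,0],[0,0,0.04,0,0,0],[0,0,0.035,0,0,0],[0,0,0.018,0,0,0],[0,0,0.006,0,0,0],[0,0,0,0,0,0],[0,0,0,0,0,0]]}}

```text
clock: 30.75
eef_pos: [0.6067, -0.2511, 0.0278]
tcp_rot: [0.0, 0.997, 0.083, 0.002]
wrist_force: [-0.8, -0.5, -2.6]
gripper_width: 0.256
```

{"fn": "apply_moves", "kwargs": {"commands": [[0,0,0.003,0,0,0],[0,0,0.002,0,0,0],[0,0,0.002,0,0,0],[0,0,0,0,0,0],[0,0,0,0,0,0]]}}

```text
clock: 31.17
eef_pos: [0.6065, -0.2516, 0.0201]
tcp_rot: [0.0, 0.997, 0.083, 0.002]
wrist_force: [0.4, -0.3, -2.3]
gripper_width: 0.255
```

{"fn": "apply_moves", "kwargs": {"commands": [[0,0,0.002,0,0,0],[0,0,0.002,0,0,0],[0,0,0.0015,0,0,0],[0,0,0,0,0,0],[0,0,0,0,0,0]]}}

```text
clock: 31.58
eef_pos: [0.6066, -0.2516, 0.0154]
tcp_rot: [0.0, 0.997, 0.083, 0.002]
wrist_force: [-3.0, 0.8, 5.8]
gripper_width: 0.256
```

Bar on the table (force flipped to +6 N). Releasing.

{"fn": "apply_moves", "kwargs": {"commands": [[0,0,0,0,0,0],[0,0,0,0,0,0],[0,0,0,0,0,0],[0,0,0,0,0,0]], "claw": 0.055, "force": 20}}

```text
clock: 31.92
eef_pos: [0.6065, -0.2515, 0.0143]
tcp_rot: [0.0, 0.997, 0.083, 0.002]
wrist_force: [0.8, -1.0, 0.1]
gripper_width: 0.645
```

{"fn": "apply_moves", "kwargs": {"commands": [[0,0,-0.015,0,0,0],[0,0,-0.035,0,0,0],[0,0,-0.04,0,0,0],[0,0,-0.04,0,0,0],[0,0,-0.04,0,0,0],[0,0,-0.04,0,0,0],[0,0,-0.03,0,0,0],[0,0,0,0,0,0],[0,0,0,0,0,0]]}}

```text
clock: 32.67
eef_pos: [0.6064, -0.2518, 0.2566]
tcp_rot: [0.001, 0.997, 0.083, 0.003]
wrist_force: [-0.6, -0.6, -1.3]
gripper_width: 0.644
```

```bash
python3 - <<'E'
from flap import *
np.set_printoptions(precision=4,suppress=True)
s=robot.get_state();print(s['clock'],s['eef_pos'],s['wrist_force'],s['gripper_width'])
p,d=robot.snapshot("scene");np.savez("pics/scene18.npz",p=p,d=d);crop("scene",p,260,420,130,280,5,"s18")
p,d=robot.snapshot("top");np.savez("pics/top18.npz",p=p,d=d)
cv2.imwrite("pics/t18.png",p[...,::-1])
P,Q=cloud("scene",d),None
E
```

```text
32.6667 [ 0.6064 -0.2518  0.2566] [-0.6098 -0.6267 -1.284 ] 0.6440004624592065
```

View pics/s18.png

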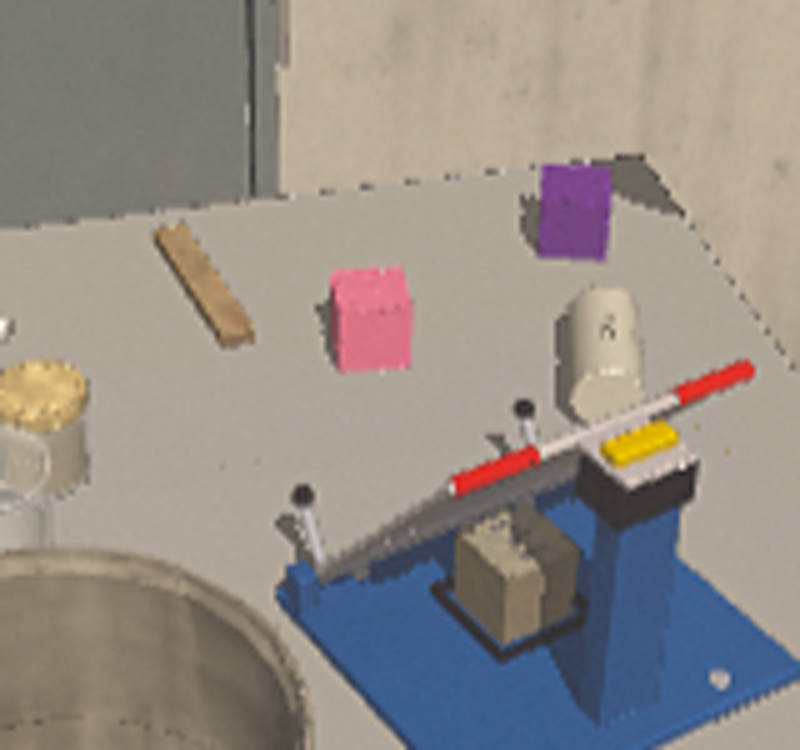

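View pics/t18.png

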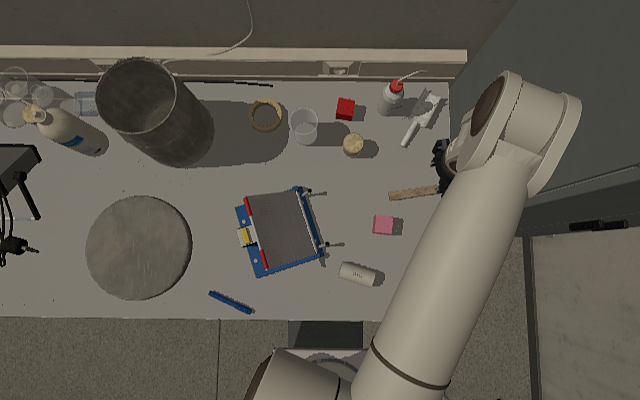

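```bash
python3 - <<'E'
from flap import *
np.set_printoptions(precision=4,suppress=True)
p,d=load("top18");P=cloud("top",d);hsv=cv2.cvtColor(p,cv2.COLOR_RGB2HSV)
m=(hsv[...,0]>20)&(hsv[...,0]<35)&(hsv[...,1]>150);m[:200]=0;m[260:]=0;m[:,:225]=0;m[:,265:]=0
print("cap",m.sum(),np.median(P[m],0),np.percentile(P[m][:,2],[10,90]))
S,_=load("scene18")[1],0
Q=cloud("scene",S);c=proj("scene",c2w(.066,0,.063));u,v=map(int,np.round(c));W=Q[v-15:v+15,u-15:u+15].reshape(-1,3);W=W[(W[:,2]>.056)&(W[:,2]<.07)];print("cube top",len(W),np.median(W,0),c2w(.066,0,.063))
t=Q[185:187,302:304];print("tamper",proj("scene",[.606,-.252,.013]),t.reshape(-1,3).mean(0))
E
```

```text
cap 93 [0.4624 0.2125 0.1948] [0.1922 0.1962]
cube top 299 [0.4948 0.1282 0.0627] [0.4933 0.1278 0.063 ]
tamper (np.float64(300.284329106595), np.float64(184.96784970740464)) [ 0.5989 -0.2464  0.0132]
```

The cap top is at z 0.1948 (home is 0.194), the cube top at 0.0627, 1.5 mm off pocket centre, and the bar top at 0.013. Handing in.

```bash
python3 -c "
from plant import robot
print(robot.job_done())"
```

```text
the job is handed in; nothing more can be done
None
```

The job is done and handed in at about 33 s of the 72 s allowed; the hand-in reports no verdict.

- **Cube:** I set it in the pocket with the flap still open and let go. In the last check it was about 1.5 mm off the pocket's centre, with its top at 62.7 mm (63 mm expected when it rests on the floor).
- **Flap:** I straddled the edge at edge_a between the open fingers, swung it up and carried it down onto the post at about 0.4 to 0.6 rad/s commanded. The last pictures show it resting on the post.
- **Lock cap:** I pressed it through the flat bar until the wrist force reached 33 N with no further travel. Its top now measures 194.8 mm against 194 mm fully home, so about 7 of the 8 mm pressed within roughly 2 mm of camera accuracy. The 33 N stop also says it is home.
- **Tamper bar:** It lies flat where it came from, with its top at 13 mm. The gripper is clear above it and touches nothing.
- **Bystanders:** The jar, beaker and calibration bar look unmoved in the final pictures, judged by eye only.

No check failed. The cameras disagreed by about 4 mm on the bar's centre, so I grasped at the average.

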